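# Clamp a beech strip in the sprung jig and tension it to the index

## Robot

A 6-joint arm with a two-finger parallel gripper is mounted at the origin on the work surface. World frame = base frame: x ahead of the robot, y to its left, z up, the work surface at z = 0. Lengths are in m, angles in rad, forces in N, time in s.
With the tool pointing down it reaches from about 0.35 to 0.875 m from the base axis. Payload 15.5 kg.
Tool frame: the origin (TCP) lies midway between the tips of the shut fingers; the grasp point (between the pads) lies 19 mm behind it (grip_point_offset is the distance from the TCP to the grasp point, in m); z points along the fingers, y is the direction in which the jaws open and shut (so a half turn about z gives the same grasp; the last joint's range is limited). The gripper opens to 85 mm and grips with 20 to 120 N. Pads are 22 mm wide; open, the fingers measure 114 mm over their backs; the gripper's body (76 mm by 85 mm) begins 54 mm behind the grasp point. The pads swing forward as they close: fully open they stand 13 mm farther back than shut.
Start: joints at [-1.218, 0.494, 1.345, -0, 1.302, -0.096], TCP at [0.271, -0.563, 0.231] pointing down, gripper open.
Joint ranges: [-2.91, 2.91], [-0.82, 2.16], [0.22, 2.67], [-1.22, 4.37], [0.12, 2.79], [-3.08, 3.08]. Speed limits (rad/s): [1.89, 1.89, 2.57, 3.01, 3.01, 3.01].

## Interface

Orientations are given as [roll, pitch, yaw] about the fixed x, y, z axes, in that order (R = Rz(yaw) Ry(pitch) Rx(roll)).
In Python, from workcell import state, read_camera, calibration, job_done, grip_point_offset gives the robot as it stands.
- The arm moves only by the shell command python3 -m pendant 'ROWS' [FORCE]. ROWS is JSON, a list of rows, each a list of 7 numbers: the closure, from 0 (fully open) to 1 (shut), then the shift along the world's x, y, z in mm, then the turn, a rotation vector about the world's x, y, z in degrees. A call has 1 to 8 rows; each row shifts and turns the commanded pose from where the row before left it; what a row does not reach is not made up. A row lasts 1/8 s, in which the tool goes at most 62.5 mm and 10.7 degrees, less where a joint would pass 70% of its speed; a pose out of reach is approached as far as the arm can. A call is refused whole if a number of a shift passes 62.5 or a number of a turn 10.7, either way. A call with a gripper value outside its range is refused whole. The fingers move at their own pace and stop on an object; FORCE is the grip in N (left out, the last holds). Time passes only in rows, so rows that do not move let the fingers close. It gives the time, the measured TCP pose, the force and the opening at its end, in the units of the state.
- state(): the state, without advancing time (a new reading comes with each control period).
- read_camera(name): name is "scene" or "top" or "wrist"; returns (picture, depth): 420x560x3 uint8, red, green, blue; 420x560 float32, m along the optical axis (not along the pixel's ray), 0 where there is no reading.
- calibration(name): a dict with "vfov" (degrees; the focal length in pixels is half the picture's height over the tangent of half this angle, whatever the lens; pixels are square), "cx", "cy" (the principal point, pixels), "extrinsics" (4x4, takes a point from camera to world coordinates). Camera axes: x right, y down, z forward; pixel columns grow to the right and rows downward; lengths in m; the calibration is good to about 2 mm. A picture is of the moment at which its call begins: read the wrist's pose just before it. calibration takes no time and is no camera call; for the wrist camera it gives the pose at the moment of the call.
- job_done(): hands the job in, once; it reports no verdict.
The state is a dict: "t": time; "q": joint angles; "joint_velocities": joint speeds; "joint_efforts": joint torques, N m; "tcp_pos": TCP position; "tool_rot": TCP orientation; "force": force on the tool from outside, world axes, zero at the start; "ft_torque": the same for the moment, N m; "grip_width": finger opening in m.
Only numpy, scipy, OpenCV 4.12 (cv2) and the standard library are available. Lean on these libraries where they do the work, as an engineer would, in place of code of your own. Each camera call takes 0.05 s, during which the arm holds its last target.

## Task

Stand the loose beech strip on edge in the clamping jig, between the screw's foot and the sprung arm, and slide it along until its far end is home against the end stop, pressing it there for a moment with a firm push of about 12 N but never ramming it. Then turn the black knob clockwise, little by little, until the foot clamps the strip and pushes the sprung arm back so far that its pointer stands in line with the brass index blade; do not wind it clearly past the index. Let go, with the strip still clamped and home against the stop, and leave the other things on the bench alone.

Things in the scene. Friction and masses are not known exactly. Their poses are not given: they have to be found in the camera images.
- strip_mid (a point): Centre of the loose beech strip, a plain bar 180 mm long (x axis), 20 mm thick (y), 45 mm high (z), 90 to 150 g. It starts on edge on the bench right of the jig, x pointing away from the robot within 0.4 rad. Take it from above across its thickness, 60 mm from the centre towards the robot (-x), fingertips 5 mm or more clear of what is below: that part stays clear of the jig when home.
- strip_far_end (a point): Centre of the strip's far (+x) end face, 90 mm from strip_mid; this end goes against the stop. A firm press home is 8 N or more on the stop, held 0.2 s; over 40 N, knocks included, is ramming (meet it at 15 mm/s or less). A strip merely set where the poses say it touches is not yet pressed home: read the force. The press need not last once done.
- jig: Fixed jig: dark steel base plate 12 mm thick, jig-frame x -65 to 150, y -90 to 126 mm, with a green gear housing (x -35 to 35, y 45 to 120, top 62 mm above the bench). Origin on the bench under the jaw line; x runs along the clamped strip to the stop (away from the robot within 0.2 rad), y towards the knob. The strip belongs on the plate (12 mm up), on edge, parallel to x, y near 0.
- foot_face (a point): Centre of the pressing face of the screw's steel foot, 30 mm wide, 22 to 46 mm above the bench, at jig x = 0. It starts at jig y = +13.5 to +15 mm and moves towards -y; a strip set down at jig y = 0 has 3.5 mm or more free on either side.
- nose (a point): Point of the arm's nose, a free-turning upright steel roller of 8 mm radius, that touches the strip, 34 mm above the bench, near jig x = 0; starts at jig y = -13.5 to -16.5 mm.
- stop: Fixed steel end stop block on the base plate, 32 mm wide, 38 mm high; axes as the jig's. Its place along the jig's x differs by several mm from set-up to set-up.
- stop_face (a point): Centre of the stop's near (-x) face, 34 mm above the bench; axes as the jig's. With the strip home, strip_far_end lies on this face (within 2 mm), at y within 12 mm.
- knob: Round black fluted knob, upright axis, on the gear housing: 46 mm diameter, 30 mm high, 72 to 102 mm above the bench. Clockwise from above moves the foot to the strip, 5 mm per rad; 2 to 3.5 rad are needed (travel 4.6, starts 0 to 0.3). It takes 0.15 N m free, 0.25 N m at the index, stays where left, and may be gripped at any yaw: turn, let go, turn back, grip again.
- knob_grip (a point): Point on the knob's axis half-way up its grip, 87 mm above the bench.
- lever: The sprung arm: flat steel bar, level, 34 mm above the bench, pivoted at its near end (origin on the pivot). The strip pushes its nose, 40 mm from the pivot, with 5 N at first touch and 14 to 19 N at the index (over 26 N overloads it); the arm swings level, clockwise from above, away from the knob. It stands still until the slack is gone.
- pointer_tip (a point): Pointer tip at the arm's far end, a blade 4 mm wide, 160 mm from the pivot, 38 mm above the bench. It moves about 4 mm for 1 mm of the nose, so about 20 mm per radian of knob once the slack is gone.
- index: Brass index clip fixed on the small scale bar beyond the pointer; a blade 4 mm wide on it points back at the pointer. Its place along the bar differs from set-up to set-up.
- index_mark (a point): Tip of the index blade, about 4 mm beyond the pointer tip; axes as the jig's. The pointer tip starts at y = +14 to +22 mm in this frame and goes towards y = 0 (in line) as the knob is tightened. In line: within 2.5 mm; beyond -6 mm is wound past.
- sanding_block: Cork sanding block 100 by 60 by 34 mm; bystander.
- glue_jar: White jar, 64 mm diameter, 85 mm high; bystander.
- screwdriver: Screwdriver lying on the bench; bystander.
- offcut: Plywood offcut 90 by 45 by 22 mm; bystander.
Mind the look-alikes: they are no part of the job. Of the things shaped like the part that bears strip_mid, the wooden one is meant.

How it is judged:
By the outcome, as a careful person would: the job done as asked, in the order asked, and still so for the second after the job is handed in, with the robot touching nothing.
It also fails if it takes over 72 s, if anything falls off the work surface, if the arm or the gripper's body presses on something with over 40 N, if the wrist force passes 120 N, or if a joint passes its speed limit or range.

## Working session

There is one attempt and no reset: what is moved stays moved. The work goes in short steps, Python scripts to look and compute and a shell command to move; the robot and the scene stay as the last step left them, time stands still between calls to the robot, and variables do not carry over. Pictures are saved under pics/ and viewed, and the job is handed in when it is done.

```bash
ls; mkdir -p pics; cat > h.py <<'E'
import numpy as np, cv2
from workcell import state, read_camera, calibration
def K(c):
    f=210/np.tan(np.radians(c["vfov"])/2); return f,c["cx"],c["cy"]
def grab(name,fn=None):
    c=calibration(name); p,d=read_camera(name)
    if fn: cv2.imwrite(fn,p[:,:,::-1])
    return c,p,d
def pts(c,d):
    f,cx,cy=K(c); v,u=np.mgrid[0:d.shape[0],0:d.shape[1]]
    P=np.stack([(u-cx)/f*d,(v-cy)/f*d,d],-1); E=np.array(c["extrinsics"])
    return P@E[:3,:3].T+E[:3,3]
def ray(c,u,v,z):
    f,cx,cy=K(c);E=np.array(c["extrinsics"])
    r=E[:3,:3]@np.array([(u-cx)/f,(v-cy)/f,1]);o=E[:3,3]
    return o+r*(z-o[2])/r[2]
def proj(c,P):
    f,cx,cy=K(c);E=np.array(c["extrinsics"]);p=E[:3,:3].T@(np.array(P)-E[:3,3])
    return p[0]/p[2]*f+cx,p[1]/p[2]*f+cy
E
python3 - <<'E'
from h import *
print(state())
for n in ["scene","top","wrist"]:
    c,p,d=grab(n,f"pics/{n}0.png"); np.savez(f"{n}0.npz",p=p,d=d); print(n,c)
import pickle
pickle.dump({n:calibration(n) for n in ["scene","top","wrist"]},open("c0.pkl","wb"))
E
```

```text
pics
{'t': 0.0, 'q': array([-1.21750675e+00,  4.94199595e-01,  1.34614343e+00, -1.44626378e-05,
        1.30251228e+00, -9.55379551e-02]), 'joint_velocities': array([ 0.00089946, -0.00053446,  0.00028451,  0.00103963,  0.00026565,
       -0.00068306]), 'joint_efforts': array([ 4.69379069e-03, -8.82154083e+01, -3.83858478e+01,  7.11946154e-05,
        1.02691105e-02,  8.54576399e-06]), 'tcp_pos': array([ 0.27104155, -0.56275849,  0.23068589]), 'tool_rot': array([-3.14033442e+00, -1.06571519e-04,  4.48831307e-01]), 'force': array([-0.09307087, -0.77128672,  0.08313957]), 'ft_torque': array([ 0.02547058, -0.01895378, -0.06140769]), 'grip_width': 0.08511590464640073}
scene {'vfov': 55.85161776758509, 'cx': 278.84194259570285, 'cy': 210.7058926940501, 'extrinsics': array([[-0.7305573 ,  0.4706319 , -0.49476423,  1.02287098],
       [ 0.6828326 ,  0.50887393, -0.52420126,  0.50063576],
       [ 0.00506679, -0.72080021, -0.69312437,  0.78482475],
       [ 0.        ,  0.        ,  0.        ,  1.        ]])}
top {'vfov': 51.90514704632512, 'cx': 280.4750052386589, 'cy': 210.42466475800293, 'extrinsics': array([[-0.01339923, -0.98370703,  0.17927896,  0.29929104],
       [-0.9998535 ,  0.0150912 ,  0.00807707, -0.02827787],
       [-0.010651  , -0.17914446, -0.98376512,  1.25198728],
       [ 0.        ,  0.        ,  0.        ,  1.        ]])}
wrist {'vfov': 63.65908061678132, 'cx': 281.12768557980473, 'cy': 212.263090784082, 'extrinsics': array([[ 0.43432417, -0.85936644, -0.2699108 ,  0.3391122 ],
       [-0.90075439, -0.41503394, -0.12801698, -0.52976965],
       [-0.00200864,  0.29872421, -0.95433737,  0.37362203],
       [ 0.        ,  0.        ,  0.        ,  1.        ]])}
```

View pics/scene0.png

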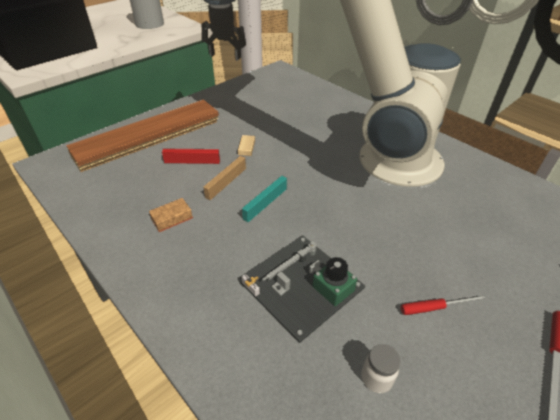

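View pics/top0.png

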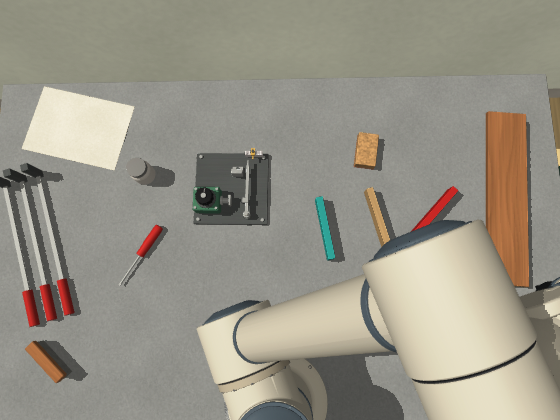

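View pics/wrist0.png

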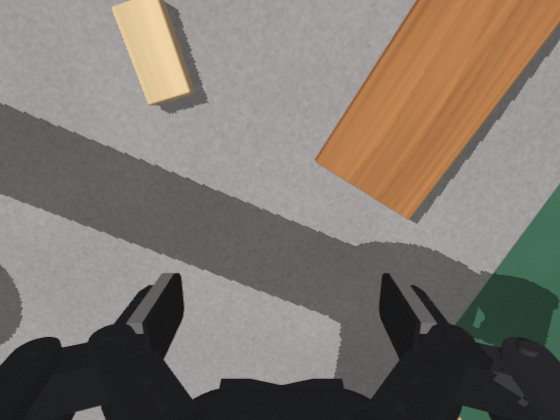

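The wooden strip is at scene (225,178) and top (377,215). The teal bar, scene (265,198), and the red bar, scene (191,156), have the same shape but aren't wood. I'll confirm with a crop and measure.

```bash
python3 - <<'E'
from h import *
import pickle
C=pickle.load(open("c0.pkl","rb"))
s=np.load("scene0.npz");t=np.load("top0.npz")
a=cv2.resize(s["p"][120:240,130:310],None,fx=4,fy=4,interpolation=cv2.INTER_CUBIC)
cv2.imwrite("pics/crop1.png",a[:,:,::-1])
b=cv2.resize(t["p"][140:235,180:285],None,fx=6,fy=6,interpolation=cv2.INTER_CUBIC)
cv2.imwrite("pics/crop2.png",b[:,:,::-1])
b=cv2.resize(s["p"][230:345,235:370],None,fx=5,fy=5,interpolation=cv2.INTER_CUBIC)
cv2.imwrite("pics/crop3.png",b[:,:,::-1])
for n,i,(r0,r1,c0,c1) in [("scene",s,(155,200,200,250)),("top",t,(180,260,360,395))]:
    P=pts(C[n],i["d"])[r0:r1,c0:c1]
    hsv=cv2.cvtColor(i["p"],cv2.COLOR_RGB2HSV)[r0:r1,c0:c1]
    m=(hsv[...,1]>70)
    for zlo in (0.035,):
        k=m&(P[...,2]>zlo)&(P[...,2]<.055); Q=P[k]
        print(n,m.sum(),k.sum(),Q.mean(0),np.percentile(P[m][:,2],[5,50,95]))
        rect=cv2.minAreaRect((Q[:,:2]*1000).astype(np.float32)); print(rect,cv2.boxPoints(rect).round(0).tolist())
E
```

```text
scene 939 343 [ 0.50190701 -0.2912468   0.04331088] [0.00133285 0.02762203 0.04612516]
((497.168701171875, -294.8712158203125), (183.1736297607422, 23.715269088745117), 14.009818077087402) [[405.0, -306.0], [411.0, -329.0], [589.0, -284.0], [583.0, -261.0]]
top 601 435 [ 0.50277383 -0.29320056  0.04492394] [0.00907334 0.04382777 0.04892261]
((502.71697998046875, -293.99676513671875), (165.38021850585938, 21.715682983398438), 15.155096054077148) [[420.0, -305.0], [426.0, -326.0], [585.0, -283.0], [580.0, -262.0]]
```

View pics/crop1.png

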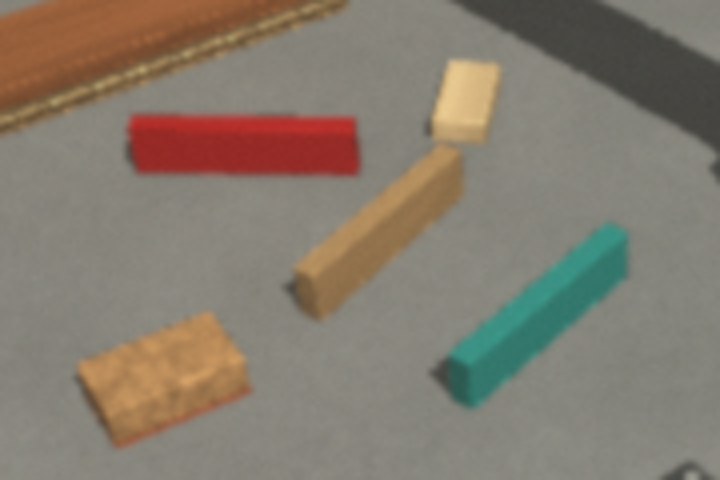

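View pics/crop2.png

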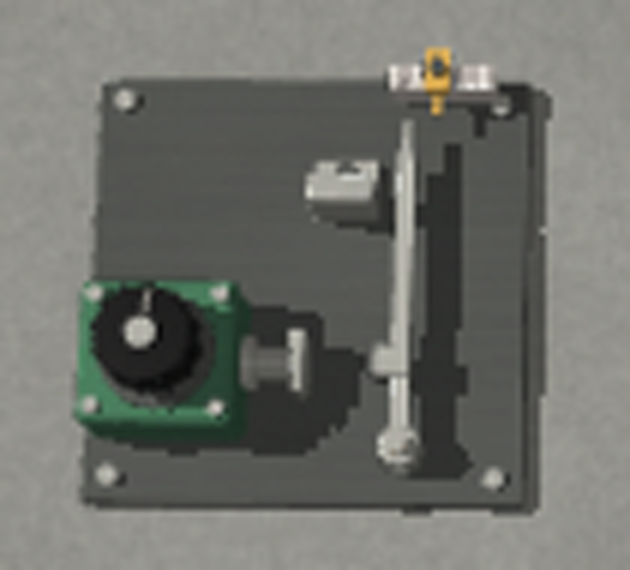

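View pics/crop3.png

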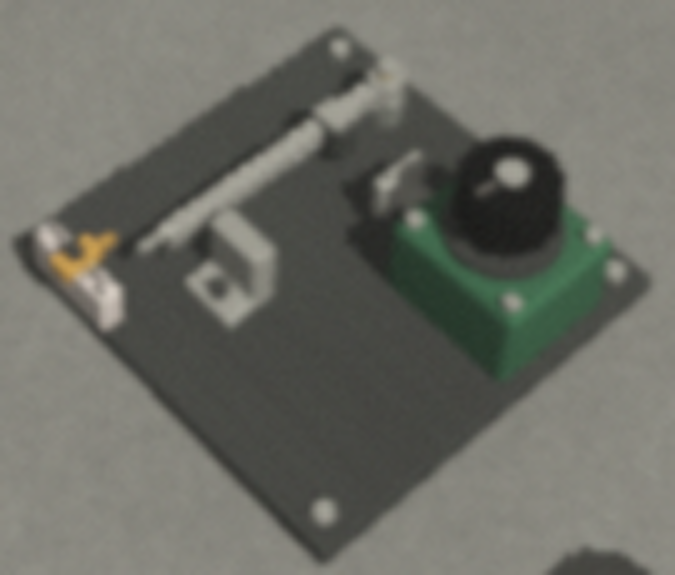

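```bash
python3 - <<'E'
from h import *
import pickle
C=pickle.load(open("c0.pkl","rb"));c=C["top"]
f=lambda x,y:(180+(x+.5)/6-.5,140+(y+.5)/6-.5)
for n,x,y,z in [("TL",105,80,.012),("TR",530,86,.012),("BR",525,503,.012),("BL",85,500,.012),("knobtop",141,332,.102),("foot",300,360,.046),("nose",372,360,.04),("pivot",398,448,.04),("tip",407,122,.038),("idx",436,112,.038),("stopnear",340,205,.05),("gearTL",85,285,.062),("gearTR",243,285,.062)]:
    print(n,ray(c,*f(x,y),z).round(4))
s=np.load("scene0.npz");P=pts(C["scene"],s["d"]);cc=C["scene"]
g=lambda x,y:(130+(x+.5)/4-.5,120+(y+.5)/4-.5)
for n,x,y,z in [("off",432,138,.022),("off2",450,60,.022),("off3",500,62,.022),("off4",487,128,.022),("s",297,268,.045),("s",318,280,.045),("s",462,150,.045),("s",443,146,.045)]:
    print(n,ray(cc,*g(x,y),z).round(4))
E
```

```text
TL [0.7045 0.2297 0.012 ]
TR [0.6978 0.0172 0.012 ]
BR [0.4875 0.0213 0.012 ]
BL [0.4922 0.235  0.012 ]
knobtop [0.5552 0.192  0.102 ]
foot [0.5528 0.1266 0.046 ]
nose [0.5535 0.0929 0.04  ]
pivot [0.5106 0.0804 0.04  ]
tip [0.6722 0.0764 0.038 ]
idx [0.677  0.0622 0.038 ]
stopnear [0.6276 0.1075 0.05  ]
gearTL [0.5872 0.2267 0.062 ]
gearTR [0.5861 0.1518 0.062 ]
off [ 0.3953 -0.3619  0.022 ]
off2 [ 0.3119 -0.4408  0.022 ]
off3 [ 0.2821 -0.4091  0.022 ]
off4 [ 0.3534 -0.3422  0.022 ]
s [ 0.5847 -0.2779  0.045 ]
s [ 0.5814 -0.257   0.045 ]
s [ 0.407  -0.3075  0.045 ]
s [ 0.4146 -0.3217  0.045 ]
```

```bash
python3 -m pendant '[[0,30,60,8,0,0,-3.4],[0,30,60,8,0,0,-3.4],[0,30,60,8,0,0,-3.4],[0,30,60,8,0,0,-3.4],[0,30,60,8,0,0,-3.4],[0,30,60,8,0,0,-3.4],[0,30,60,8,0,0,-3.4],[0,30,60,8,0,0,-3.4]]' 40; python3 -m pendant '[[0,30,60,0,0,0,0],[0,30,60,0,0,0,0],[0,20,55,0,0,0,0],[0,0,0,0,0,0,0],[0,0,0,0,0,0,0]]'
cat > look.py <<'E'
import sys,pickle
from h import *
n,tag=sys.argv[1],sys.argv[2]
print({k:np.round(v,4) for k,v in state().items() if k in("t","tcp_pos","tool_rot","force","ft_torque","grip_width")})
c,p,d=grab(n,f"pics/{tag}.png"); pickle.dump((c,p,d),open(f"{tag}.pkl","wb"))
if len(sys.argv)>3:
    r0,r1,c0,c1,k=map(int,sys.argv[3:8])
    cv2.imwrite(f"pics/{tag}.png",cv2.resize(p[r0:r1,c0:c1],None,fx=k,fy=k,interpolation=cv2.INTER_CUBIC)[:,:,::-1])
E
python3 look.py wrist w1
```

```text
t: 1.15
tcp_pos: [0.4937, -0.1171, 0.2908]
tool_rot: [3.142, -0.0, -0.028]
force: [0.8, -0.3, -0.2]
grip_width: 0.0856
t: 1.78
tcp_pos: [0.5688, 0.0476, 0.2902]
tool_rot: [3.141, 0.001, -0.025]
force: [-0.2, -0.3, -0.3]
grip_width: 0.0858
{'t': np.float64(1.775), 'tcp_pos': array([0.5688, 0.0476, 0.2902]), 'tool_rot': array([ 3.1413e+00,  8.0000e-04, -2.5300e-02]), 'force': array([-0.1835, -0.2731, -0.2637]), 'ft_torque': array([-0.0429, -0.0351,  0.0095]), 'grip_width': np.float64(0.0858)}
```

View pics/w1.png

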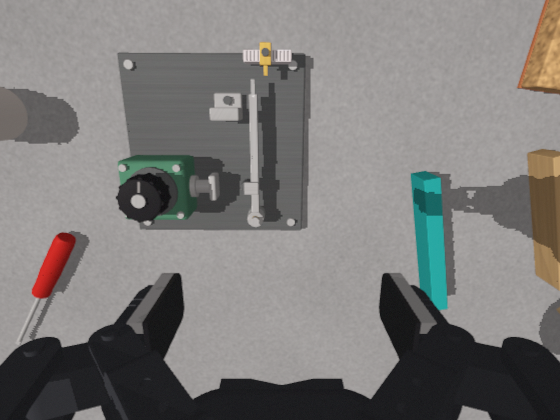

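The jig is fully visible: knob (140,197), foot (213,186), nose (249,188), stop (226,107), pointer tip (253,82), index blade (265,73). I'll enlarge it.

```bash
python3 - <<'E'
from h import *
import pickle
c,p,d=pickle.load(open("w1.pkl","rb"))
for i,(r0,r1,c0,c1,k) in enumerate([(40,140,190,320,6),(140,240,110,240,6),(150,240,190,310,6)]):
    cv2.imwrite(f"pics/w1c{i}.png",cv2.resize(p[r0:r1,c0:c1],None,fx=k,fy=k,interpolation=cv2.INTER_CUBIC)[:,:,::-1])
P=pts(c,d)
for u,v in [(265,73),(253,82),(226,98),(226,113),(213,180),(249,188),(138,201),(125,56),(200,140),(254,140),(177,168)]: print((u,v),P[v,u].round(4))
E
```

```text
(265, 73) [0.6787 0.0626 0.0398]
(253, 82) [0.6699 0.0759 0.0408]
(226, 98) [0.6546 0.1089 0.0242]
(226, 113) [0.6386 0.1062 0.0495]
(213, 180) [0.5644 0.1271 0.0474]
(249, 188) [0.5538 0.0859 0.0471]
(138, 201) [0.5562 0.1931 0.1029]
(125, 56) [0.7031 0.2226 0.0119]
(200, 140) [0.6072 0.146  0.013 ]
(254, 140) [0.6081 0.0779 0.0404]
(177, 168) [0.5827 0.1612 0.0665]
```

View pics/w1c0.png

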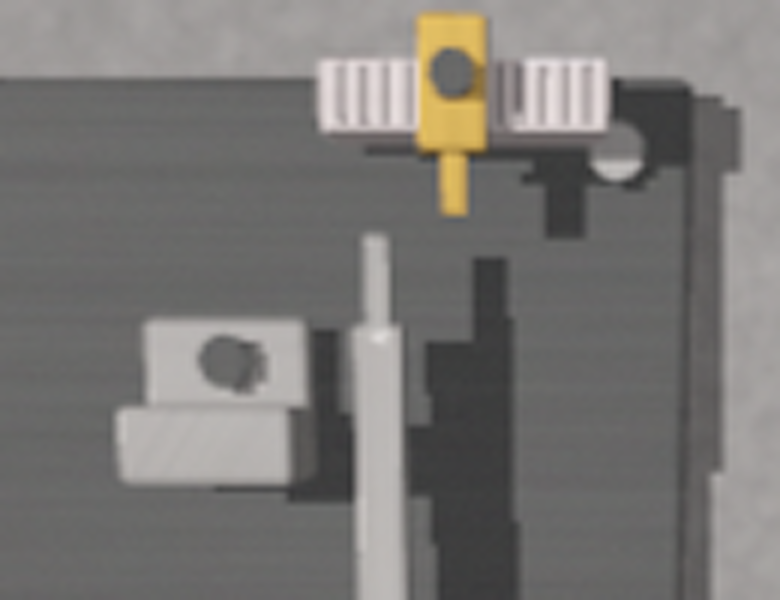

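View pics/w1c1.png

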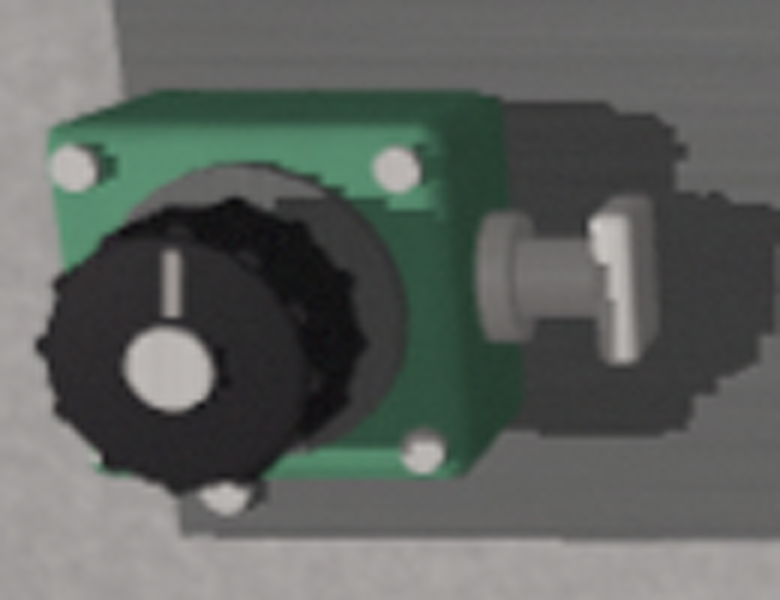

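View pics/w1c2.png

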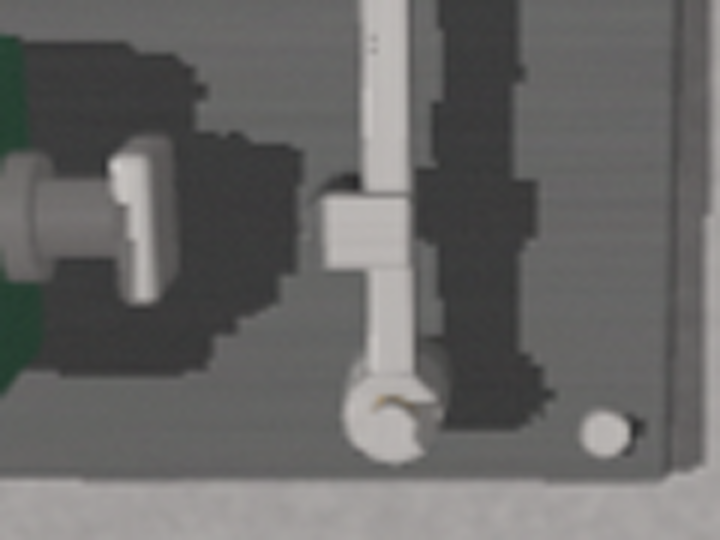

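```bash
cat > jig.py <<'E'
from h import *
import pickle
c,p,d=pickle.load(open("w1.pkl","rb"))
g=p.astype(np.float32).mean(2)
q=lambda i,x,y:((190,110,190)[i]+(x+.5)/6-.5,(40,140,150)[i]+(y+.5)/6-.5)
# sub-pixel edges: top edge, right edge, bottom edge of plate's top
def edge(us,vs,axis):
    out=[]
    for a in us:
        prof=[g[v,a] if axis=='v' else g[a,v] for v in vs]
        gr=np.diff(cv2.GaussianBlur(np.array(prof,np.float32).reshape(1,-1),(3,1),0)[0]); i=np.argmax(abs(gr))
        out.append((a,vs[i]+.5) if axis=='v' else (vs[i]+.5,a))
    W=np.array([ray(c,u,v,.012)[:2] for u,v in out]); return W
def fit(W):
    vx,vy,x,y=cv2.fitLine(W.astype(np.float32),cv2.DIST_HUBER,0,.001,.001).ravel(); 
    return np.array([x,y]),np.array([vx,vy])
top=fit(edge(range(130,235),range(46,60),'v')); bot=fit(edge(range(150,290),range(224,236),'v'))
left=fit(edge(range(60,145),range(112,138),'h'))
for n,(o,v) in dict(top=top,bot=bot,left=left).items(): print(n,o.round(4),v.round(4),np.degrees(np.arctan2(v[1],v[0])))
E
cat > j2.py <<'E'
from jig import *
for n,i,x,y,z in [("TL",0,-432,78,.012),("TR",0,690,85,.012),("BR",2,667,478,.012),("knobtop",1,169,369,.102),("foot a",1,632,360,.046),("foot b",1,612,215,.046),("footface-a",1,640,362,.046),("footface-b",1,632,215,.046),
 ("nosebr",2,322,232,.046),("pivot",2,392,415,.046),("tip",0,376,235,.040),("idx",0,454,214,.040),("stopnearL",0,122,483,.050),("stopnearR",0,290,483,.050),("gear TL",1,52,130,.062),("gearTR",1,440,125,.062)]:
    print(n,ray(c,*q(i,x,y),z).round(4))
E
python3 j2.py
```

```text
top [0.7046 0.1378] [0.0248 0.9997] 88.576324
bot [0.4901 0.13  ] [0.0245 0.9997] 88.597115
left [0.6491 0.233 ] [ 0.9995 -0.0314] -1.798818
TL [0.7068 0.2304 0.012 ]
TR [0.7003 0.018  0.012 ]
BR [0.4879 0.0239 0.012 ]
knobtop [0.5559 0.1938 0.102 ]
foot a [0.5405 0.1271 0.046 ]
foot b [0.5696 0.1286 0.046 ]
footface-a [0.54   0.1256 0.046 ]
footface-b [0.5695 0.1247 0.046 ]
nosebr [0.5534 0.0927 0.046 ]
pivot [0.5154 0.0809 0.046 ]
tip [0.6733 0.0766 0.04  ]
idx [0.6765 0.0624 0.04  ]
stopnearL [0.6316 0.1242 0.05  ]
stopnearR [0.6308 0.0936 0.05  ]
gear TL [0.5909 0.2262 0.062 ]
gearTR [0.5901 0.1551 0.062 ]
```

```bash
python3 -m pendant '[[0,-13,-58,-8,0,0,2.8],[0,-13,-58,-8,0,0,2.8],[0,-13,-58,-8,0,0,2.8],[0,-13,-58,-8,0,0,2.8],[0,-13,-58,-8,0,0,2.8],[0,-13,-58,-8,0,0,2.8],[0,0,0,0,0,0,0],[0,0,0,0,0,0,0]]'; python3 look.py wrist w2
```

```text
t: 2.82
tcp_pos: [0.4902, -0.3008, 0.2425]
tool_rot: [-3.141, 0.0, 0.265]
force: [0.2, -0.2, 0.5]
grip_width: 0.0849
{'t': np.float64(2.825), 'tcp_pos': array([ 0.4902, -0.3008,  0.2425]), 'tool_rot': array([-3.1412e+00,  1.0000e-04,  2.6480e-01]), 'force': array([ 0.1705, -0.2092,  0.5042]), 'ft_torque': array([0.0431, 0.0253, 0.0122]), 'grip_width': np.float64(0.0849)}
```

View pics/w2.png

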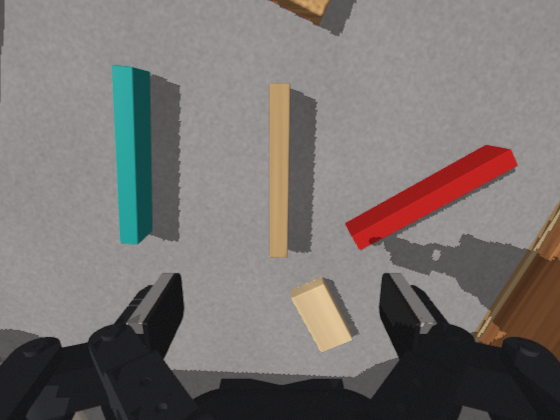

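```bash
python3 - <<'E'
from h import *
import pickle
c,p,d=pickle.load(open("w2.pkl","rb"))
hsv=cv2.cvtColor(p,cv2.COLOR_RGB2HSV)
m=np.zeros(p.shape[:2],np.uint8);m[70:270,255:300]=((hsv[...,1]>80)*255).astype(np.uint8)[70:270,255:300]
ys,xs=np.nonzero(m);r=cv2.minAreaRect(np.stack([xs,ys],1).astype(np.float32));b=cv2.boxPoints(r);print(r,b)
W=np.array([ray(c,u,v,.045) for u,v in b]);print(W.round(4))
rw=cv2.minAreaRect((np.array([ray(c,x,y,.045)[:2] for x,y in zip(xs,ys)])*1000).astype(np.float32));print(rw)
P=pts(c,d);print(np.median(P[m>0],0))
a=np.radians(15.2)
E
```

```text
((278.9999694824219, 169.49996948242188), (19.999996185302734, 172.99996948242188), 0.0) [[268.99997  255.99995 ]
 [268.99997   82.999985]
 [288.99997   82.999985]
 [288.99997  255.99995 ]]
[[ 0.408  -0.3087  0.045 ]
 [ 0.5802 -0.2639  0.045 ]
 [ 0.5851 -0.282   0.045 ]
 [ 0.4138 -0.3299  0.045 ]]
((496.74761962890625, -296.1116943359375), (177.9637451171875, 19.655981063842773), 15.057863235473633)
[ 0.50812916 -0.29315497  0.04528319]
```

```bash
python3 -m pendant '[[0,-13,-2.7,-43,0,0,0],[0,-13,-2.7,-43,0,0,0],[0,-13,-2.7,-43,0,0,0],[0,-12.5,-2.7,-43,0,0,0],[0,0,0,-30,0,0,0],[0,0,0,-20,0,0,0],[0,0,0,-5,0,0,0],[0,0,0,0,0,0,0]]' 60; python3 look.py wrist w3
```

```text
t: 3.88
tcp_pos: [0.44, -0.3107, 0.016]
tool_rot: [3.141, -0.0, 0.268]
force: [0.2, -0.8, 0.1]
grip_width: 0.0852
{'t': np.float64(3.875), 'tcp_pos': array([ 0.44  , -0.3107,  0.016 ]), 'tool_rot': array([ 3.1413e+00, -2.0000e-04,  2.6800e-01]), 'force': array([ 0.2339, -0.802 ,  0.0822]), 'ft_torque': array([-0.0091,  0.0085, -0.0079]), 'grip_width': np.float64(0.0852)}
```

View pics/w3.png

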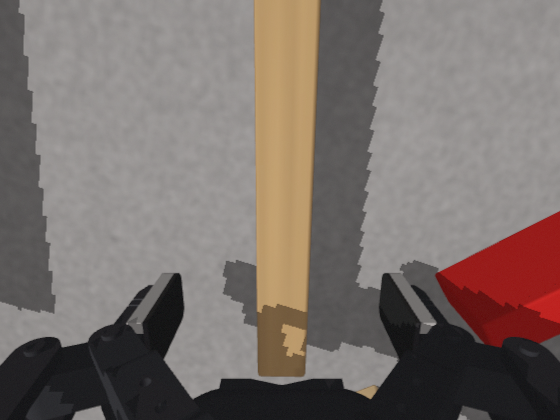

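```bash
python3 -m pendant '[[1,0,0,0,0,0,0],[1,0,0,0,0,0,0],[1,0,0,0,0,0,0],[1,0,0,0,0,0,0],[1,0,0,0,0,0,0]]' 60
```

```text
t: 4.55
tcp_pos: [0.4398, -0.3113, 0.0158]
tool_rot: [3.141, -0.0, 0.267]
force: [-1.2, 0.8, 5.8]
grip_width: 0.019
```

```bash
python3 -m pendant '[[1,0,0,5,0,0,0],[1,0,0,35,0,0,0],[1,0,0,50,0,0,0],[1,0,0,20,0,0,0]]' ; python3 -m pendant '[[1,3,40,0,0,0,-2.1],[1,4,53,0,0,0,-2.1],[1,4,53,0,0,0,-2.1],[1,4,53,0,0,0,-2.1],[1,4,53,0,0,0,-2.1],[1,4,53,0,0,0,-2.1],[1,4,53,0,0,0,-2.1],[1,4,53,0,0,0,-2.1]]';  python3 -m pendant '[[1,0,15,0,0,0,0],[1,0,0,0,0,0,0],[1,0,0,0,0,0,0]]'; python3 look.py wrist w4
```

```text
t: 5.05
tcp_pos: [0.4402, -0.3116, 0.1282]
tool_rot: [3.139, -0.002, 0.267]
force: [-0.2, -0.3, -1.9]
grip_width: 0.0191
t: 6.05
tcp_pos: [0.4704, 0.1017, 0.1257]
tool_rot: [3.142, -0.0, -0.027]
force: [1.3, 0.0, -1.5]
grip_width: 0.0188
t: 6.42
tcp_pos: [0.4705, 0.1139, 0.1255]
tool_rot: [3.141, 0.0, -0.026]
force: [-0.3, -0.3, -1.3]
grip_width: 0.019
{'t': np.float64(6.425), 'tcp_pos': array([0.4705, 0.1139, 0.1255]), 'tool_rot': array([ 3.1413e+00,  3.0000e-04, -2.6400e-02]), 'force': array([-0.2919, -0.3298, -1.2947]), 'ft_torque': array([0.0031, 0.0673, 0.0237]), 'grip_width': np.float64(0.019)}
```

View pics/w4.png

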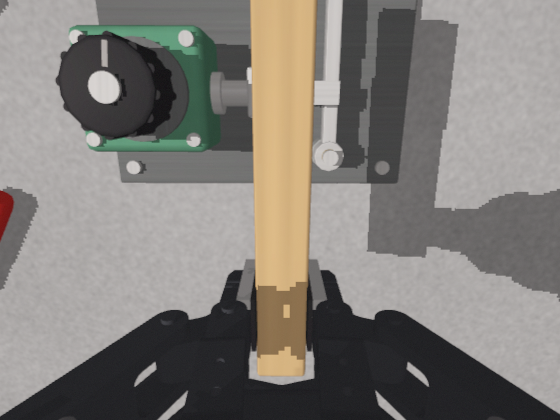

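```bash
python3 - <<'E'
from h import *
import pickle
c,p,d=pickle.load(open("w4.pkl","rb"))
hsv=cv2.cvtColor(p,cv2.COLOR_RGB2HSV); P=pts(c,d)
O=np.array([.5543,.1104]);a=-.0246;R=np.array([[np.cos(a),np.sin(a)],[-np.sin(a),np.cos(a)]])
for v in (5,60,120,180,240):
    m=np.nonzero((hsv[v,:,1]>90)&(np.arange(560)>240)&(np.arange(560)<330))[0]
    l,r=m.min()-.5,m.max()+.5
    z=np.median(P[v,m[5]:m[-5],2])
    print(v,l,r,z,[(R@(ray(c,u,v,.1545)[:2]-O)*1000).round(1) for u in (l,r)])
print("tail",R@(ray(c,281,375,.1545)[:2]-O)*1000)
g=lambda x,y,z:(R@(ray(c,x,y,z)[:2]-O)*1000).round(1)
print("knob",g(103,88,.102),"footface edge",g(250,92,.046),"bracket",g(314,93,.046),"pivot",g(328,156,.046),"plate bl br",g(123,183,.012),g(398,182,.012))
E
```

```text
5 250.5 316.5 0.15485198070406964 [array([20.3, 10.5]), array([20.2, -9.1])]
60 250.5 314.5 0.15480416422889084 [array([ 5.3, 10.9]), array([ 5.3, -8.9])]
120 251.5 312.5 0.15490563028283882 [array([-12.6,  11.1]), array([-12.6,  -8.8])]
180 253.5 310.5 0.15495808947536327 [array([-32.4,  10.9]), array([-32.4,  -8.6])]
240 255.5 308.5 0.15496982040707075 [array([-54.5,  10.8]), array([-54.5,  -8.4])]
tail [-114.85406185    1.62980375]
knob [-0.2 83.8] footface edge [ 0.1 20.8] bracket [ -0.6 -18.9] pivot [-39.5 -29.1] plate bl br [-64.9 123.9] [-64.3 -88.6]
```

```bash
python3 -m pendant '[[1,0,-1,-20,0,0,0.3],[1,0,0,-20,0,0,0],[1,0,0,-10,0,0,0],[1,0,0,0,0,0,0],[1,0,0,0,0,0,0]]'; python3 look.py wrist w5
```

```text
t: 7.1
tcp_pos: [0.471, 0.1138, 0.076]
tool_rot: [-3.141, -0.001, -0.021]
force: [-0.0, -0.2, -1.2]
grip_width: 0.0191
{'t': np.float64(7.1), 'tcp_pos': array([0.471 , 0.1138, 0.076 ]), 'tool_rot': array([-3.1415e+00, -7.0000e-04, -2.1100e-02]), 'force': array([-0.0301, -0.2282, -1.1988]), 'ft_torque': array([0.0073, 0.1229, 0.0002]), 'grip_width': np.float64(0.0191)}
```

View pics/w5.png

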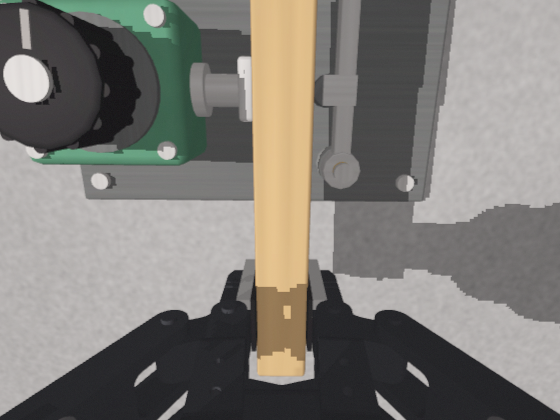

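```bash
python3 -m pendant '[[1,0,-1,-8,0,0,0],[1,0,0,-5,0,0,0],[1,0,0,-4,0,0,0],[1,0,0,-4,0,0,0]]';python3 -m pendant '[[1,0,0,-8,0,0,0],[1,0,0,-8,0,0,0],[1,0,0,-4,0,0,0],[1,0,0,0,0,0,0]]'; python3 look.py wrist w6;  python3 look.py top t6 130 240 170 290 6;  python3 look.py scene s6 230 345 235 370 5
```

```text
t: 7.65
tcp_pos: [0.4705, 0.113, 0.0541]
tool_rot: [3.142, 0.0, -0.021]
force: [0.2, 0.4, -2.2]
grip_width: 0.0191
t: 8.15
tcp_pos: [0.4705, 0.113, 0.0341]
tool_rot: [3.142, 0.001, -0.021]
force: [-0.0, -0.5, -1.4]
grip_width: 0.0189
{'t': np.float64(8.15), 'tcp_pos': array([0.4705, 0.113 , 0.0341]), 'tool_rot': array([ 3.1415e+00,  6.0000e-04, -2.0700e-02]), 'force': array([-0.0433, -0.5226, -1.4199]), 'ft_torque': array([-0.0127,  0.071 ,  0.0128]), 'grip_width': np.float64(0.0189)}
{'t': np.float64(8.2), 'tcp_pos': array([0.4706, 0.113 , 0.0344]), 'tool_rot': array([ 3.1415e+00,  3.0000e-04, -2.0600e-02]), 'force': array([-0.0096, -0.594 , -0.9882]), 'ft_torque': array([-0.0361,  0.0557,  0.029 ]), 'grip_width': np.float64(0.0191)}
{'t': np.float64(8.25), 'tcp_pos': array([0.4707, 0.113 , 0.0345]), 'tool_rot': array([-3.1416e+00, -1.0000e-04, -2.0700e-02]), 'force': array([ 0.3492, -0.4764, -2.0485]), 'ft_torque': array([-0.0058,  0.029 , -0.0018]), 'grip_width': np.float64(0.0192)}
```

View pics/w6.png

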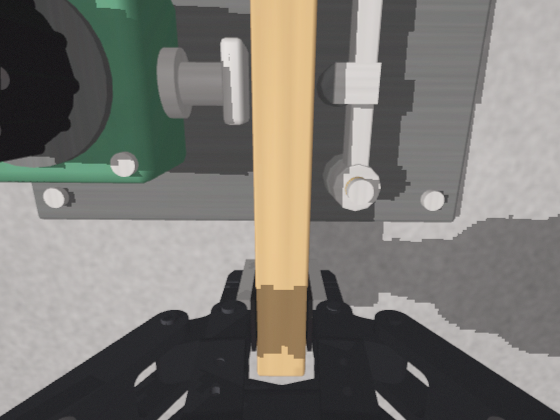

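View pics/t6.png

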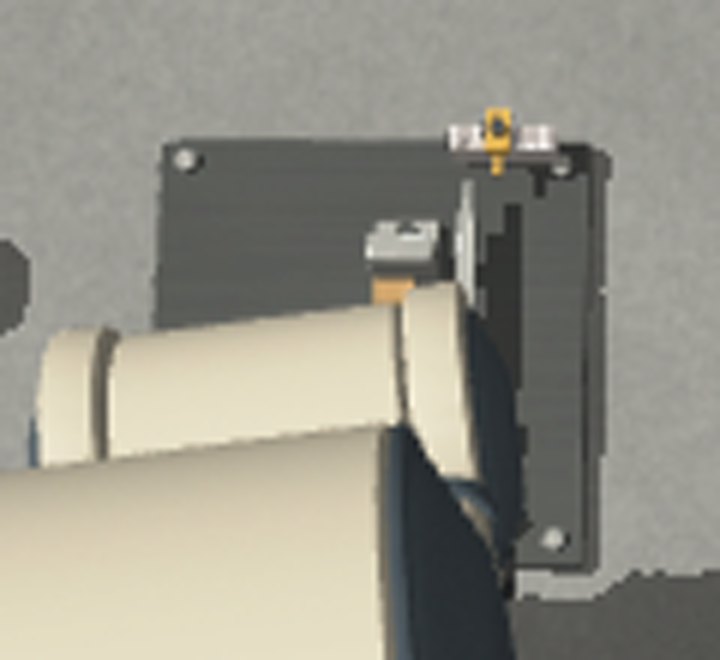

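View pics/s6.png

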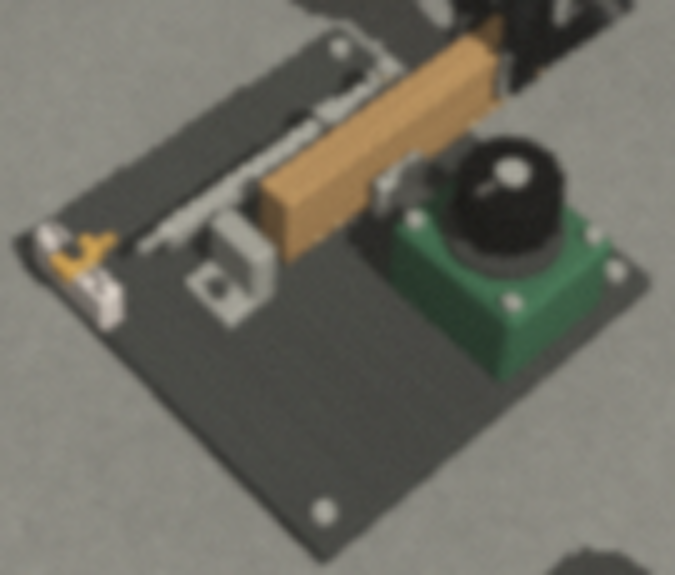

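The strip sits between foot and roller with clearance on both sides. Next I lower it onto the plate.

```bash
python3 -m pendant '[[1,0,0,-2,0,0,0],[1,0,0,-2,0,0,0],[1,0,0,0,0,0,0]]';python3 -m pendant '[[1,0,0,-1,0,0,0],[1,0,0,0,0,0,0]]'; python3 -m pendant '[[1,0,0,-1,0,0,0],[1,0,0,0,0,0,0]]'
```

```text
t: 8.68
tcp_pos: [0.4705, 0.113, 0.0303]
tool_rot: [3.142, 0.0, -0.021]
force: [0.6, -0.1, -1.6]
grip_width: 0.0191
t: 8.93
tcp_pos: [0.4706, 0.113, 0.0294]
tool_rot: [-3.142, 0.0, -0.021]
force: [0.9, -0.2, -0.7]
grip_width: 0.0193
t: 9.18
tcp_pos: [0.4706, 0.1129, 0.0284]
tool_rot: [3.142, 0.0, -0.021]
force: [-0.1, -0.4, -1.1]
grip_width: 0.0193
```

```bash
python3 -m pendant '[[1,0,0,-0.6,0,0,0],[1,0,0,0,0,0,0]]';python3 -m pendant '[[1,0,0,-0.6,0,0,0],[1,0,0,0,0,0,0]]'
```

```text
t: 9.43
tcp_pos: [0.4706, 0.113, 0.0279]
tool_rot: [-3.142, -0.0, -0.021]
force: [0.3, 0.4, -0.9]
grip_width: 0.0188
t: 9.68
tcp_pos: [0.4706, 0.113, 0.0277]
tool_rot: [-3.142, -0.0, -0.021]
force: [-2.5, -0.2, 11.7]
grip_width: 0.0193
```

```bash
python3 -m pendant '[[1,0,0,-0.0,0,0,0],[1,0,0,0.5,0,0,0],[1,0,0,0,0,0,0]]';python3 -m pendant '[[1,1.5,-0.04,0,0,0,0],[1,1.5,-0.04,0,0,0,0],[1,1.5,-0.04,0,0,0,0],[1,1.5,-0.04,0,0,0,0],[1,1.5,-0.04,0,0,0,0],[1,0,0,0,0,0,0]]'
```

```text
t: 10.05
tcp_pos: [0.4706, 0.113, 0.0278]
tool_rot: [-3.142, -0.0, -0.021]
force: [-1.3, 0.7, 2.7]
grip_width: 0.0189
t: 10.8
tcp_pos: [0.4777, 0.1127, 0.0278]
tool_rot: [3.142, 0.001, -0.021]
force: [-2.9, 0.6, 5.2]
grip_width: 0.0192
```

```bash
python3 -m pendant '[[1,0.8,-0.02,0.1,0,0,0],[1,0.8,-0.02,0,0,0,0],[1,0.8,-0.02,0,0,0,0],[1,0,0,0,0,0,0]]'; python3 -m pendant '[[1,0.6,-0.02,0,0,0,0],[1,0,0,0,0,0,0]]'; python3 look.py scene s7 230 345 235 370 5
```

```text
t: 11.3
tcp_pos: [0.4807, 0.1127, 0.0279]
tool_rot: [-3.142, -0.0, -0.021]
force: [-0.1, 0.1, -0.9]
grip_width: 0.0192
t: 11.55
tcp_pos: [0.4812, 0.1127, 0.0279]
tool_rot: [-3.142, -0.0, -0.021]
force: [-0.6, 0.2, -1.2]
grip_width: 0.0193
{'t': np.float64(11.55), 'tcp_pos': array([0.4812, 0.1127, 0.0279]), 'tool_rot': array([-3.1416e+00, -1.0000e-04, -2.0600e-02]), 'force': array([-0.5781,  0.153 , -1.1532]), 'ft_torque': array([ 0.0019, -0.0169,  0.0186]), 'grip_width': np.float64(0.0193)}
```

View pics/s7.png

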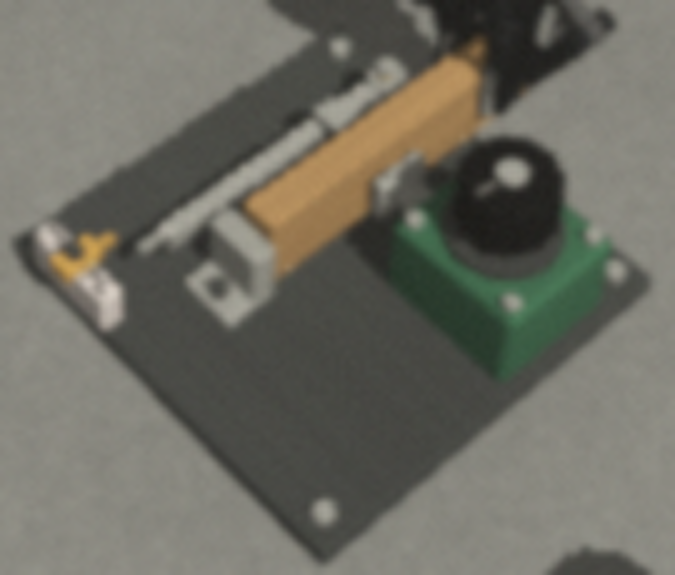

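Close to the stop and just off the plate. I continue in small steps, reading the force each time.

```bash
python3 -m pendant '[[1,0.5,-0.01,0,0,0,0],[1,0,0,0,0,0,0]]'; python3 -m pendant '[[1,0.5,-0.01,0,0,0,0],[1,0,0,0,0,0,0]]'
```

```text
t: 11.85
tcp_pos: [0.4817, 0.1127, 0.0279]
tool_rot: [-3.142, -0.0, -0.021]
force: [0.8, 0.6, -0.9]
grip_width: 0.0188
t: 12.1
tcp_pos: [0.4822, 0.1126, 0.0279]
tool_rot: [-3.142, -0.0, -0.021]
force: [-0.3, -0.7, -1.4]
grip_width: 0.0189
```

```bash
python3 -m pendant '[[1,0.5,-0.01,0,0,0,0],[1,0,0,0,0,0,0]]'
```

```text
t: 12.35
tcp_pos: [0.4826, 0.1127, 0.0279]
tool_rot: [-3.142, 0.0, -0.021]
force: [0.2, -0.8, -0.5]
grip_width: 0.0189
```

```bash
python3 -m pendant '[[1,0.5,-0.01,0,0,0,0],[1,0,0,0,0,0,0]]'
```

```text
t: 12.6
tcp_pos: [0.4826, 0.1126, 0.0278]
tool_rot: [3.142, 0.001, -0.021]
force: [-3.9, 1.2, 1.4]
grip_width: 0.0189
```

```bash
python3 -m pendant '[[1,0.5,-0.01,0,0,0,0],[1,0,0,0,0,0,0]]'
```

```text
t: 12.85
tcp_pos: [0.4826, 0.1126, 0.0278]
tool_rot: [3.141, 0.002, -0.021]
force: [-6.9, -0.2, 3.2]
grip_width: 0.0191
```

```bash
python3 -m pendant '[[1,0.5,-0.01,0,0,0,0],[1,0,0,0,0,0,0]]'
```

```text
t: 13.1
tcp_pos: [0.4826, 0.1126, 0.0278]
tool_rot: [3.141, 0.003, -0.021]
force: [-9.6, 1.4, 6.7]
grip_width: 0.0192
```

```bash
python3 -m pendant '[[1,0.5,-0.01,0,0,0,0],[1,0.1,0,0,0,0,0]]'; python3 -m pendant '[[1,0,0,0,0,0,0],[1,0,0,0,0,0,0]]';python3 -m pendant '[[1,0,0,0,0,0,0],[1,0,0,0,0,0,0]]'
```

```text
t: 13.35
tcp_pos: [0.4826, 0.1126, 0.0278]
tool_rot: [3.141, 0.004, -0.021]
force: [-14.1, 2.4, 9.1]
grip_width: 0.0188
t: 13.6
tcp_pos: [0.4826, 0.1126, 0.0278]
tool_rot: [3.141, 0.004, -0.021]
force: [-12.5, 1.0, 9.9]
grip_width: 0.0193
t: 13.85
tcp_pos: [0.4826, 0.1126, 0.0278]
tool_rot: [3.141, 0.004, -0.021]
force: [-12.7, 1.4, 9.8]
grip_width: 0.0194
```

```bash
python3 -m pendant '[[1,0.4,-0.01,0.1,0,0,0],[1,0,0,0,0,0,0]]'; python3 -m pendant '[[1,0,0,0,0,0,0],[1,0,0,0,0,0,0],[1,0,0,0,0,0,0]]'
```

```text
t: 14.1
tcp_pos: [0.4826, 0.1126, 0.0278]
tool_rot: [3.141, 0.004, -0.021]
force: [-14.3, 1.8, 9.7]
grip_width: 0.0191
t: 14.48
tcp_pos: [0.4826, 0.1126, 0.0278]
tool_rot: [3.141, 0.004, -0.021]
force: [-13.6, 2.2, 9.4]
grip_width: 0.0189
```

```bash
python3 -m pendant '[[1,-0.9,0.02,0,0,0,0],[1,-0.8,0.02,0,0,0,0],[1,0,0,0,0,0,0]]'; python3 -m pendant '[[0.6,0,0,0,0,0,0],[0.5,0,0,0,0,0,0],[0.4,0,0,0,0,0,0],[0.4,0,0,0,0,0,0]]'; python3 look.py scene s8 230 345 235 370 5; python3 look.py wrist w8
```

```text
t: 14.85
tcp_pos: [0.4826, 0.1126, 0.0279]
tool_rot: [3.141, 0.001, -0.021]
force: [-5.8, 0.7, 0.0]
grip_width: 0.0192
t: 15.35
tcp_pos: [0.4836, 0.1127, 0.028]
tool_rot: [-3.142, -0.0, -0.021]
force: [0.1, -0.1, -0.8]
grip_width: 0.0511
{'t': np.float64(15.35), 'tcp_pos': array([0.4836, 0.1127, 0.028 ]), 'tool_rot': array([-3.1416e+00, -3.0000e-04, -2.0700e-02]), 'force': array([ 0.1411, -0.0788, -0.8161]), 'ft_torque': array([ 0.0416, -0.011 ,  0.057 ]), 'grip_width': np.float64(0.0511)}
{'t': np.float64(15.4), 'tcp_pos': array([0.4835, 0.1126, 0.028 ]), 'tool_rot': array([-3.1416e+00, -2.0000e-04, -2.0700e-02]), 'force': array([ 0.0817, -0.1576, -0.8183]), 'ft_torque': array([0.0165, 0.0156, 0.006 ]), 'grip_width': np.float64(0.0513)}
```

View pics/s8.png

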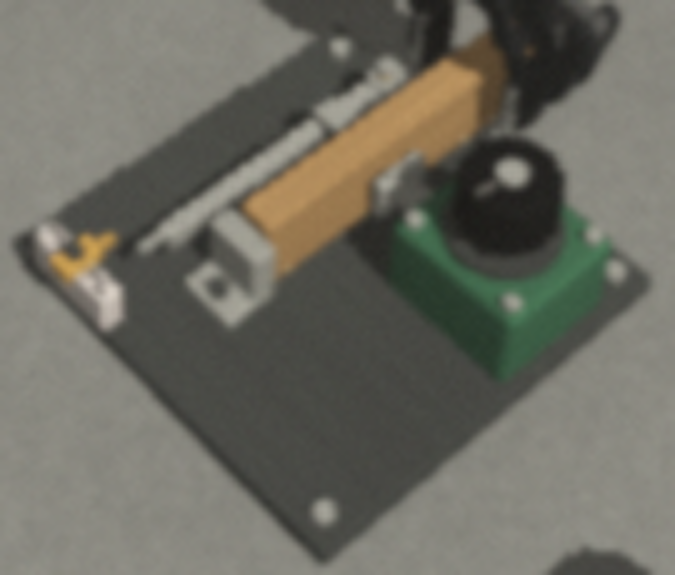

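View pics/w8.png

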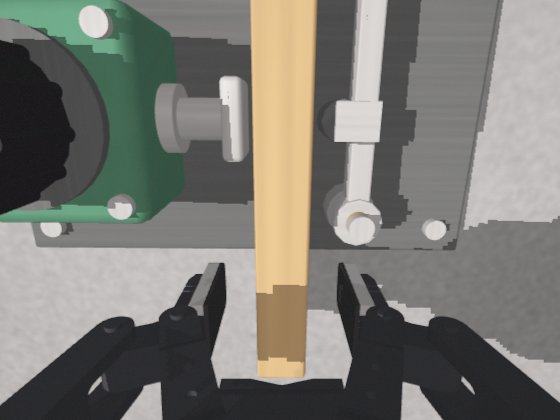

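```bash
python3 -m pendant '[[0.4,0,0,10,0,0,0],[0.4,0,0,40,0,0,0],[0,0,0,45,0,0,0],[0,0,0,25,0,0,0],[0,10,10,0,0,0,10.5],[0,15,17,0,0,0,10.5],[0,15,17,0,0,0,10.5],[0,15,17,0,0,0,10.5]]'; python3 -m pendant '[[0,14,16,0,0,0,10.5],[0,4,4,0,0,0,10.5],[0,0,0,0,0,0,10.5],[0,0,0,0,0,0,10.5],[0,0,0,0,0,0,9],[0,0,0,0,0,0,0],[0,0,0,0,0,0,0]]'; python3 look.py scene s9; python3 look.py wrist w9; python3 -c "
from workcell import state;print(state()['q'])"
```

```text
t: 16.45
tcp_pos: [0.5387, 0.1742, 0.1487]
tool_rot: [3.141, -0.0, 0.718]
force: [-0.4, -1.1, 0.1]
grip_width: 0.0852
t: 17.32
tcp_pos: [0.5564, 0.1936, 0.1483]
tool_rot: [3.141, -0.0, 1.599]
force: [-0.4, -0.2, -0.1]
grip_width: 0.0857
{'t': np.float64(17.325), 'tcp_pos': array([0.5564, 0.1936, 0.1483]), 'tool_rot': array([ 3.1413e+00, -1.0000e-04,  1.5987e+00]), 'force': array([-0.3525, -0.1642, -0.0712]), 'ft_torque': array([-0.0079, -0.0379,  0.0293]), 'grip_width': np.float64(0.0857)}
{'t': np.float64(17.375), 'tcp_pos': array([0.5564, 0.1936, 0.1482]), 'tool_rot': array([ 3.1415, -0.    ,  1.5993]), 'force': array([0.1313, 0.4152, 0.1715]), 'ft_torque': array([ 0.0332, -0.0286, -0.0451]), 'grip_width': np.float64(0.0852)}
[ 2.33579771e-01  5.34702802e-01  1.53213973e+00 -1.67993585e-05
  1.07467923e+00  2.04367629e-01]
```

View pics/s9.png

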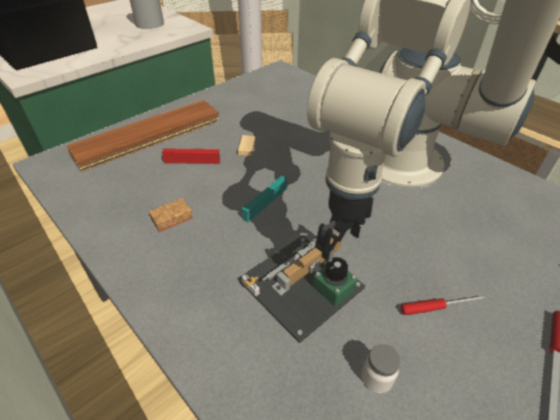

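View pics/w9.png

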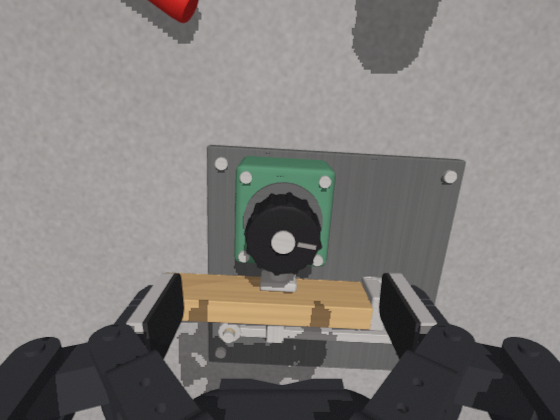

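```bash
python3 - <<'E'
from h import *
import pickle
c,p,d=pickle.load(open("w9.pkl","rb"))
print(ray(c,283,242,.102), pts(c,d)[242,283], ray(c,283,241,.105))
g=p.mean(2); m=((g<60)).astype(np.uint8); m[:185]=0;m[280:]=0;m[:,:240]=0;m[:,325:]=0
# knob top hub circle
hub=(g>130).astype(np.uint8);hub[:225]=0;hub[258:]=0;hub[:,:268]=0;hub[:,297:]=0
ys,xs=np.nonzero(hub);print(xs.mean(),ys.mean(),len(xs),ray(c,xs.mean(),ys.mean(),.103))
E
```

```text
[0.55667619 0.19230246 0.102     ] [0.55663974 0.19313318 0.10401975] [0.55660249 0.19417383 0.105     ]
282.8758949880668 242.08591885441527 419 [0.55658553 0.19265619 0.103     ]
```

```bash
python3 -m pendant '[[0,0,-0.5,-25,0,0,0],[0,0,0,-25,0,0,0],[0,0,0,-17,0,0,0],[0,0,0,-6,0,0,0],[0,0,0,0,0,0,0]]' 30; python3 -m pendant '[[1,0,0,0,0,0,0],[1,0,0,0,0,0,0],[1,0,0,0,0,0,0],[1,0,0,0,0,0,0]]' 30;  python3 look.py scene s10 230 345 235 370 5
```

```text
t: 18.05
tcp_pos: [0.5565, 0.1932, 0.0751]
tool_rot: [-3.141, 0.0, 1.602]
force: [0.8, -0.4, -0.2]
grip_width: 0.0855
t: 18.55
tcp_pos: [0.5574, 0.1933, 0.0759]
tool_rot: [3.139, -0.0, 1.602]
force: [2.0, -1.0, 5.7]
grip_width: 0.045
{'t': np.float64(18.55), 'tcp_pos': array([0.5574, 0.1933, 0.0759]), 'tool_rot': array([ 3.1393e+00, -4.0000e-04,  1.6024e+00]), 'force': array([ 2.0442, -1.0289,  5.6591]), 'ft_torque': array([-0.1279, -0.2323, -0.0069]), 'grip_width': np.float64(0.045)}
```

View pics/s10.png

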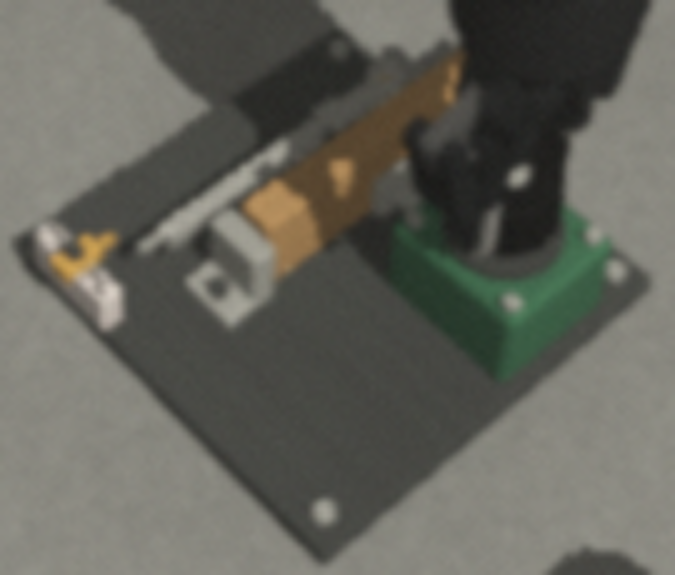

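```bash
python3 -m pendant '[[1,0,0,0.5,0,0,-4],[1,0,0,0,0,0,-7],[1,0,0,0,0,0,-7],[1,0,0,0,0,0,-7]]';python3 -m pendant '[[1,0,0,0,0,0,-8],[1,0,0,0,0,0,-8],[1,0,0,0,0,0,-8],[1,0,0,0,0,0,-8]]'; python3 look.py scene s11 230 345 235 370 5
```

```text
t: 19.1
tcp_pos: [0.5576, 0.1932, 0.076]
tool_rot: [3.14, -0.001, 1.162]
force: [5.1, -1.0, -3.2]
grip_width: 0.0452
t: 19.6
tcp_pos: [0.5578, 0.193, 0.076]
tool_rot: [3.14, -0.002, 0.603]
force: [7.1, -3.0, -3.8]
grip_width: 0.0448
{'t': np.float64(19.6), 'tcp_pos': array([0.5578, 0.193 , 0.076 ]), 'tool_rot': array([ 3.140e+00, -2.400e-03,  6.031e-01]), 'force': array([ 7.0656, -3.0152, -3.7518]), 'ft_torque': array([-0.4064, -1.1527,  0.1628]), 'grip_width': np.float64(0.0448)}
```

View pics/s11.png

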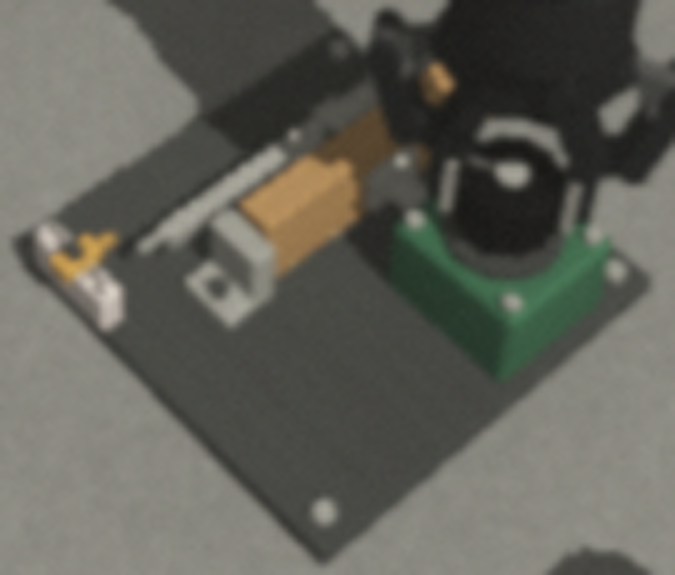

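```bash
python3 -m pendant '[[1,0.5,-0.3,0,0,0,-8],[1,0,0,0,0,0,-8],[1,0,0,0,0,0,-8],[1,0,0,0,0,0,-8],[1,0,0,0,0,0,-4],[1,0,0,0,0,0,0]]'; python3 look.py wrist w12; python3 look.py scene s12 230 345 235 370 5
```

```text
t: 20.4
tcp_pos: [0.558, 0.1927, 0.076]
tool_rot: [-3.142, -0.002, -0.022]
force: [5.8, -2.8, -2.4]
grip_width: 0.045
{'t': np.float64(20.4), 'tcp_pos': array([0.558 , 0.1927, 0.076 ]), 'tool_rot': array([-3.1416e+00, -2.1000e-03, -2.2000e-02]), 'force': array([ 5.7919, -2.8358, -2.3546]), 'ft_torque': array([-0.4801, -0.7045, -0.1483]), 'grip_width': np.float64(0.045)}
{'t': np.float64(20.45), 'tcp_pos': array([0.558 , 0.1927, 0.076 ]), 'tool_rot': array([-3.1416e+00, -2.1000e-03, -2.1100e-02]), 'force': array([ 5.457 , -2.7274, -1.4771]), 'ft_torque': array([-0.4739, -0.7515, -0.117 ]), 'grip_width': np.float64(0.0451)}
```

View pics/s12.png

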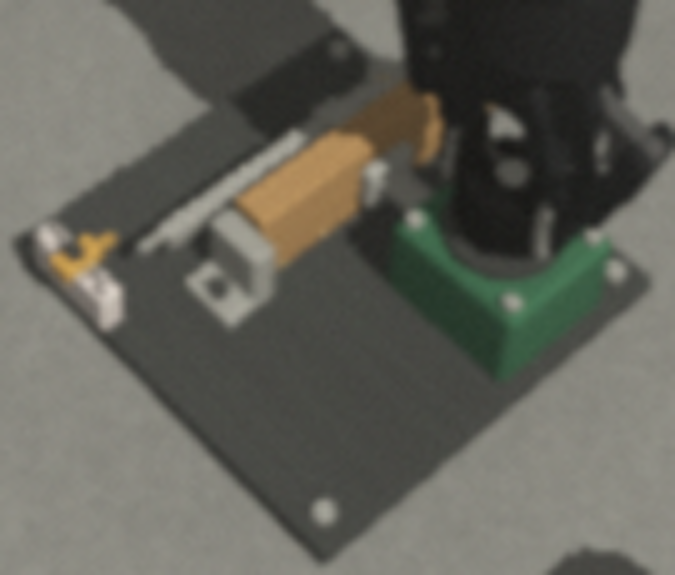

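View pics/w12.png

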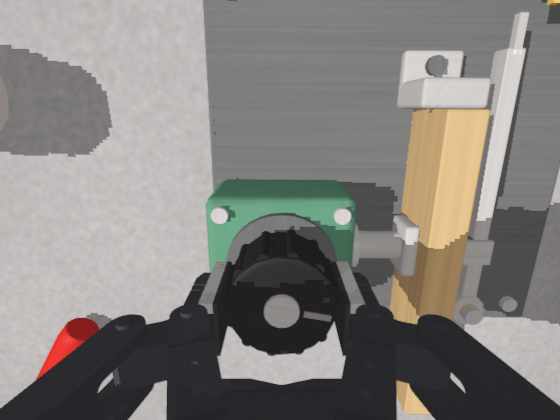

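```bash
python3 -m pendant '[[1,0.3,-0.2,0,0,0,-7],[1,0,0,0,0,0,-7],[1,0,0,0,0,0,-7],[1,0,0,0,0,0,0]]'; python3 look.py wrist w13; python3 look.py scene s13 230 345 235 370 5
```

```text
t: 21.0
tcp_pos: [0.5579, 0.1925, 0.0759]
tool_rot: [-3.141, -0.001, -0.387]
force: [4.0, -4.1, 2.0]
grip_width: 0.0453
{'t': np.float64(21.0), 'tcp_pos': array([0.5579, 0.1925, 0.0759]), 'tool_rot': array([-3.1411e+00, -1.4000e-03, -3.8680e-01]), 'force': array([ 4.0478, -4.1264,  1.9719]), 'ft_torque': array([-0.6714, -0.5453, -0.1487]), 'grip_width': np.float64(0.0453)}
{'t': np.float64(21.05), 'tcp_pos': array([0.558 , 0.1925, 0.0759]), 'tool_rot': array([-3.141e+00, -1.400e-03, -3.846e-01]), 'force': array([ 3.042 , -4.4082,  2.5866]), 'ft_torque': array([-0.6719, -0.5499, -0.1034]), 'grip_width': np.float64(0.0452)}
```

View pics/s13.png

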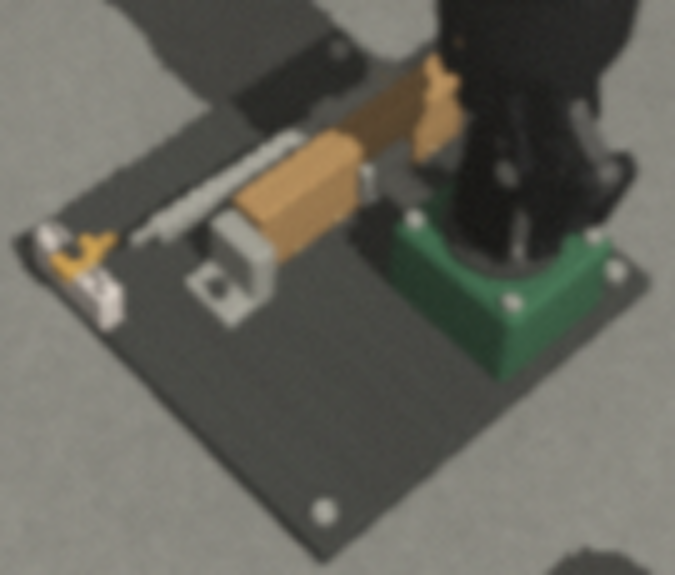

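View pics/w13.png

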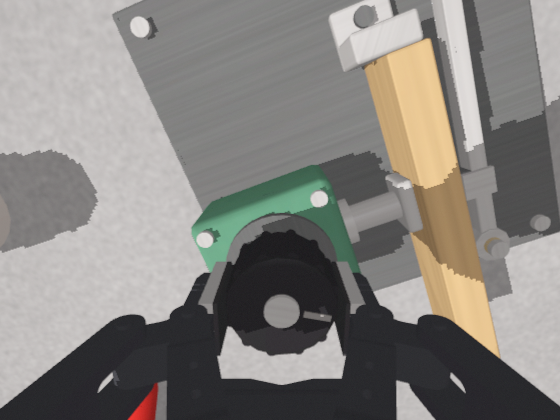

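```bash
cat > meas.py <<'E'
import sys
from h import *
import pickle
O=np.array([.5543,.1104]);a=-.0246;R=np.array([[np.cos(a),np.sin(a)],[-np.sin(a),np.cos(a)]])
tag=sys.argv[1]; r0,c0,k=map(int,sys.argv[2:5]); xs=list(map(float,sys.argv[5:]))
c,p,d=pickle.load(open(tag+".pkl","rb"))
out=[]
for x,y in zip(xs[::2],xs[1::2]):
    w=ray(c,c0+(x+.5)/k-.5,r0+(y+.5)/k-.5,.039); out.append(R@(w[:2]-O)*1000); print((x,y),out[-1].round(1))
print("tip-idx",(out[0]-out[1]).round(1))
E
python3 meas.py s10 230 235 5 143 247 115 239; python3 meas.py s13 230 235 5 132 240 115 239
python3 -m pendant '[[1,0.2,-0.2,0,0,0,-5],[1,0,0,0,0,0,-5],[1,0,0,0,0,0,-5],[1,0,0,0,0,0,0]]'; python3 look.py scene s14 260 310 235 285 12; python3 look.py wrist w14
```

```text
(143.0, 247.0) [118.3 -29.6]
(115.0, 239.0) [125.1 -41.7]
tip-idx [-6.8 12. ]
(132.0, 240.0) [119.6 -36. ]
(115.0, 239.0) [125.1 -41.7]
tip-idx [-5.5  5.6]
t: 21.6
tcp_pos: [0.5579, 0.1924, 0.0759]
tool_rot: [-3.141, -0.001, -0.646]
force: [3.0, -4.6, 6.0]
grip_width: 0.045
{'t': np.float64(21.6), 'tcp_pos': array([0.5579, 0.1924, 0.0759]), 'tool_rot': array([-3.1409e+00, -9.0000e-04, -6.4620e-01]), 'force': array([ 3.0454, -4.5967,  5.9781]), 'ft_torque': array([-0.6988, -0.3421, -0.0817]), 'grip_width': np.float64(0.045)}
{'t': np.float64(21.65), 'tcp_pos': array([0.5578, 0.1924, 0.0759]), 'tool_rot': array([-3.141e+00, -7.000e-04, -6.451e-01]), 'force': array([ 2.0825, -2.8393,  6.0227]), 'ft_torque': array([-0.7109, -0.4099, -0.0804]), 'grip_width': np.float64(0.0453)}
```

View pics/s14.png

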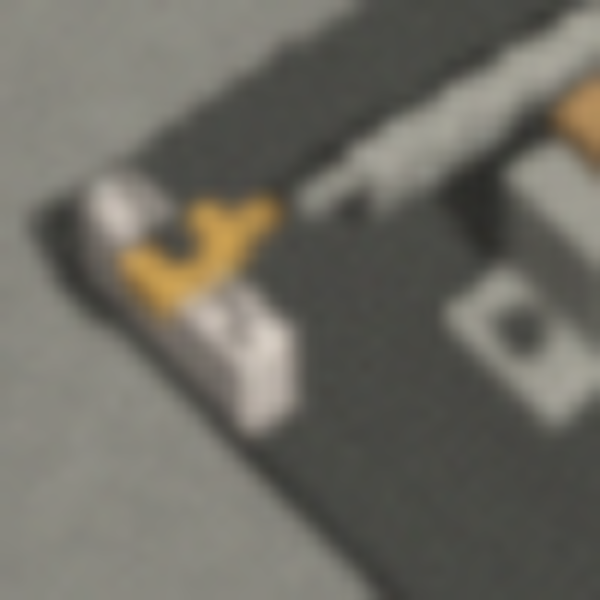

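View pics/w14.png

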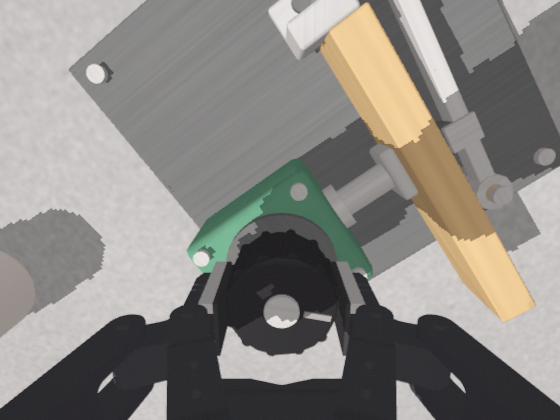

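```bash
python3 meas.py s14 260 235 12 314 202 275 208; python3 -c "
from workcell import state;print(state()['q'])"
```

```text
(314.0, 202.0) [117.8 -39.1]
(275.0, 208.0) [124.4 -43. ]
tip-idx [-6.5  3.9]
[ 2.30996063e-01  6.32152148e-01  1.59029386e+00 -1.83945211e-04
  9.18182370e-01  2.44687135e+00]
```

```bash
python3 -m pendant '[[1,0,0,0,0,0,-2.5],[1,0,0,0,0,0,-2],[1,0,0,0,0,0,0]]'; python3 -m pendant '[[0,0,0,0,0,0,0],[0,0,0,0,0,0,0],[0,0,0,0,0,0,0],[0,0,0,20,0,0,0],[0,0,-10,40,0,0,5],[0,0,-30,40,0,0,10],[0,15,-40,20,0,0,10],[0,15,-30,0,0,0,10]]';python3 -m pendant '[[0,0,0,0,0,0,0],[0,0,0,0,0,0,0]]'; python3 look.py wrist w15
```

```text
t: 22.08
tcp_pos: [0.5578, 0.1923, 0.0759]
tool_rot: [-3.141, -0.001, -0.724]
force: [2.9, -3.8, 5.7]
grip_width: 0.045
t: 23.08
tcp_pos: [0.5885, 0.0812, 0.1974]
tool_rot: [-3.141, -0.003, -0.11]
force: [-0.4, 0.5, -0.5]
grip_width: 0.0855
t: 23.32
tcp_pos: [0.5869, 0.0828, 0.1952]
tool_rot: [-3.141, 0.001, -0.119]
force: [-0.4, -0.9, -0.5]
grip_width: 0.0856
{'t': np.float64(23.325), 'tcp_pos': array([0.5869, 0.0828, 0.1952]), 'tool_rot': array([-3.1414e+00,  9.0000e-04, -1.1890e-01]), 'force': array([-0.4135, -0.9379, -0.5206]), 'ft_torque': array([ 0.0545, -0.027 , -0.0322]), 'grip_width': np.float64(0.0856)}
```

View pics/w15.png

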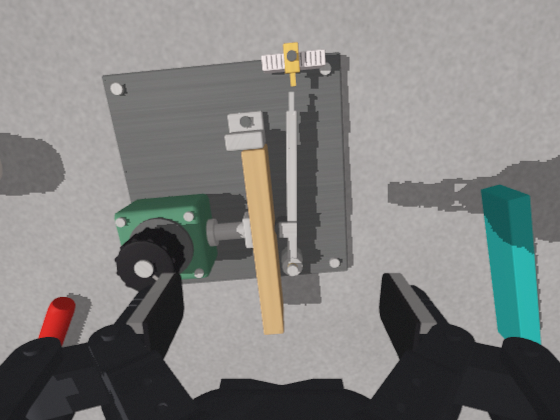

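```bash
python3 - <<'E'
from h import *
import pickle
c,p,d=pickle.load(open("w15.pkl","rb"))
for i,(r0,r1,c0,c1,k) in enumerate([(35,165,215,345,4),(65,115,260,325,12)]):
    cv2.imwrite(f"pics/w15c{i}.png",cv2.resize(p[r0:r1,c0:c1],None,fx=k,fy=k,interpolation=cv2.INTER_CUBIC)[:,:,::-1])
E
```

```text
(no output)
```

View pics/w15c1.png

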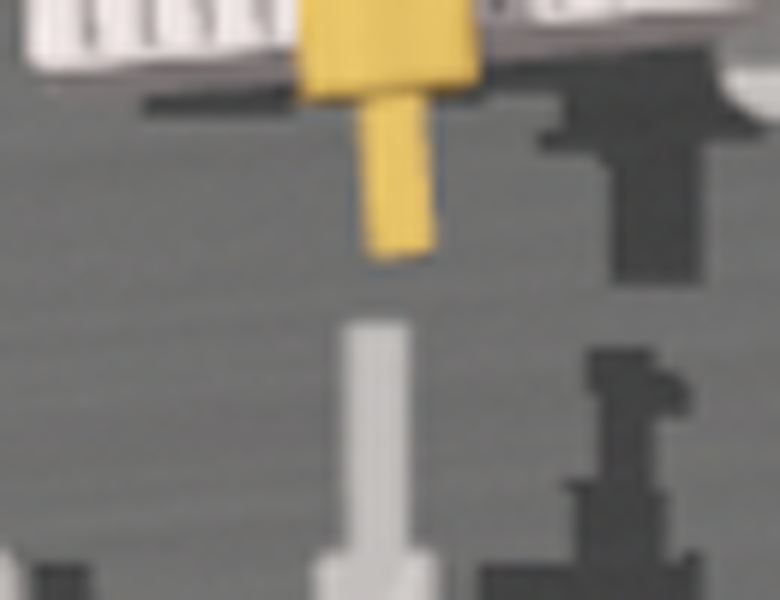

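View pics/w15c0.png

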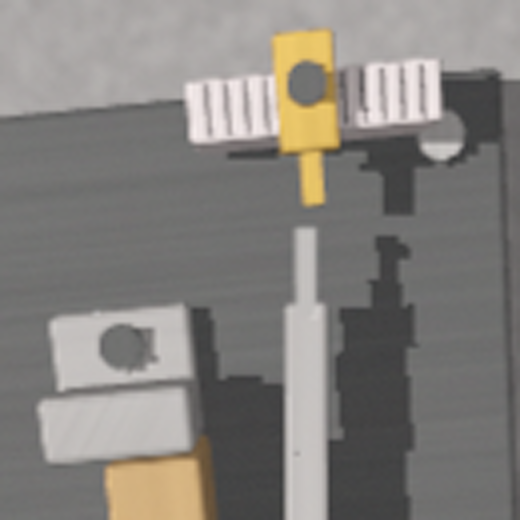

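```bash
python3 meas.py w15 65 260 12 378 322 402 258; python3 - <<'E'
from h import *
import pickle
c,p,d=pickle.load(open("w15.pkl","rb"))
O=np.array([.5543,.1104]);a=-.0246;R=np.array([[np.cos(a),np.sin(a)],[-np.sin(a),np.cos(a)]])
hsv=cv2.cvtColor(p,cv2.COLOR_RGB2HSV)
for v in (155,165,180,200,270,290,310):
    m=np.nonzero((hsv[v,:,1]>75)&(hsv[v,:,0]<28)&(np.arange(560)>235)&(np.arange(560)<300))[0]
    print(v,[(R@(ray(c,u,v,.057)[:2]-O)*1000).round(1) for u in (m.min()-.5,m.max()+.5)])
g=lambda x,y,z:(R@(ray(c,x,y,z)[:2]-O)*1000).round(1)
print("stop near top",g(228,150,.05),g(262,148,.05),"tail",g(264,333,.057),g(284,331,.057))
E
```

```text
(378.0, 322.0) [119.3 -43. ]
(402.0, 258.0) [123.3 -45. ]
tip-idx [-4.  2.]
155 [array([73.2,  3.4]), array([ 71.1, -18.9])]
165 [array([64.8,  2.8]), array([ 62.8, -18.8])]
180 [array([52.1,  3.6]), array([ 49.9, -19.2])]
200 [array([34.4,  3.2]), array([ 32.3, -19.1])]
270 [array([-32.6,   3.3]), array([-34.7, -18.7])]
290 [array([-53.5,   2.9]), array([-55.5, -18.6])]
310 [array([-75.3,   2.5]), array([-77.2, -17.6])]
stop near top [77.4 14.2] [ 76.4 -14.5] tail [-101.4    2.9] [-100.9  -16.8]
```

```bash
python3 -m pendant '[[0,-8,30,-10,0,0,0],[0,-10,40,-15,0,0,0],[0,-11,40,-15,0,0,0],[0,0,0,-20,0,0,0],[0,0,0,0,0,0,0]]'; python3 -c "
from workcell import state;s=state();print(s['tcp_pos'],s['tool_rot'],s['q'])"
```

```text
t: 24.0
tcp_pos: [0.5569, 0.1933, 0.1342]
tool_rot: [3.141, 0.003, -0.116]
force: [-0.5, 0.5, 1.2]
grip_width: 0.0854
[0.55686288 0.19334999 0.13424538] [ 3.14057099e+00  2.89022581e-03 -1.15829659e-01] [2.32894060e-01 5.53842228e-01 1.54178070e+00 3.16231668e-05
 1.04903508e+00 1.91950277e+00]
```

```bash
python3 -m pendant '[[0,0.3,-0.5,-25,0,0,0],[0,0,0,-20,0,0,0],[0,0,0,-12,0,0,0],[0,0,0,-1,0,0,0],[0,0,0,0,0,0,0]]' 30; python3 -m pendant '[[1,0,0,0,0,0,0],[1,0,0,0,0,0,0],[1,0,0,0,0,0,0],[1,0,0,0,0,0,0]]'; python3 look.py scene s16 260 310 235 285 12
```

```text
t: 24.62
tcp_pos: [0.5591, 0.192, 0.0782]
tool_rot: [-3.141, -0.001, -0.117]
force: [0.1, 0.1, 0.3]
grip_width: 0.0849
t: 25.12
tcp_pos: [0.559, 0.1924, 0.0781]
tool_rot: [-3.141, -0.001, -0.117]
force: [-1.0, 3.2, 6.8]
grip_width: 0.0448
{'t': np.float64(25.125), 'tcp_pos': array([0.559 , 0.1924, 0.0781]), 'tool_rot': array([-3.1407e+00, -8.0000e-04, -1.1670e-01]), 'force': array([-0.9713,  3.1867,  6.7621]), 'ft_torque': array([ 0.5286,  0.2378, -0.0244]), 'grip_width': np.float64(0.0448)}
```

View pics/s16.png

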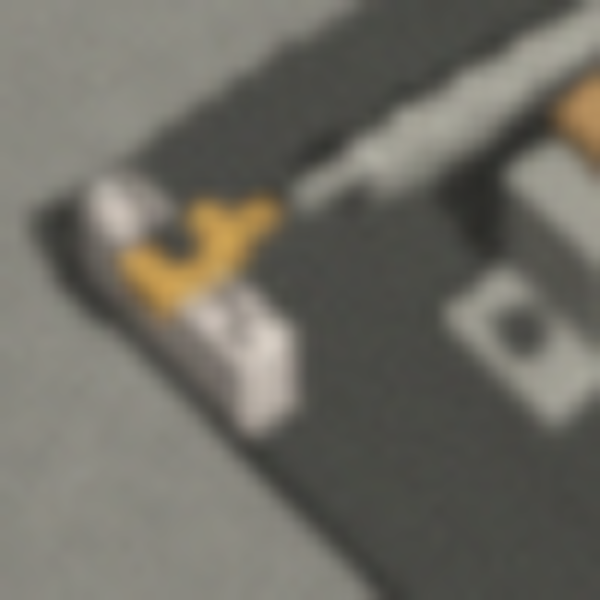

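Gripped without disturbing the pointer. Final trim is about -5°.

```bash
python3 -m pendant '[[1,0,0,0,0,0,-2],[1,0,0,0,0,0,-2],[1,0,0,0,0,0,-1.2],[1,0,0,0,0,0,0]]'; python3 look.py scene s17 260 310 235 285 12
```

```text
t: 25.68
tcp_pos: [0.5589, 0.1923, 0.0781]
tool_rot: [-3.141, -0.001, -0.208]
force: [-1.0, 2.5, 7.1]
grip_width: 0.0449
{'t': np.float64(25.675), 'tcp_pos': array([0.5589, 0.1923, 0.0781]), 'tool_rot': array([-3.1409e+00, -7.0000e-04, -2.0770e-01]), 'force': array([-0.9577,  2.4671,  7.0892]), 'ft_torque': array([ 0.3046,  0.2779, -0.0498]), 'grip_width': np.float64(0.0449)}
```

View pics/s17.png

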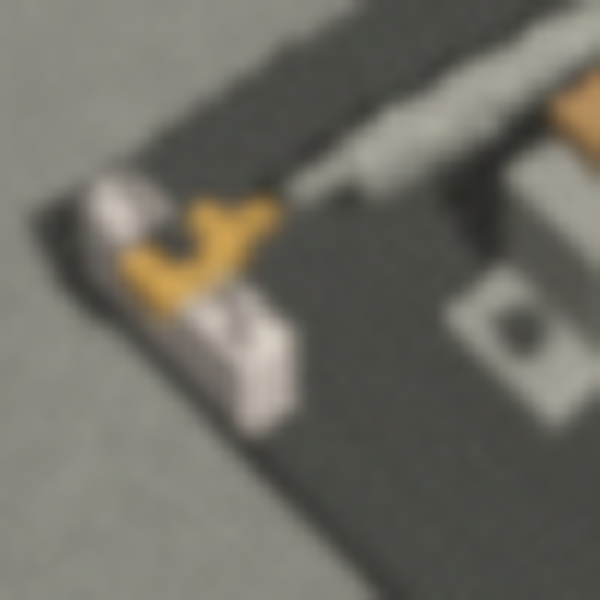

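Now aligned with the blade's line in the scene view. I'll release and check from above with the wrist camera.

```bash
python3 -m pendant '[[0,0,0,0,0,0,0],[0,0,0,0,0,0,0],[0,0,0,0,0,0,0],[0,0,0,20,0,0,0],[0,0,-10,40,0,0,2],[0,5,-35,40,0,0,4],[0,13,-40,20,0,0,4],[0,15,-28,0,0,0,0]]';python3 -m pendant '[[0,0,0,0,0,0,0],[0,0,0,0,0,0,0]]'; python3 look.py wrist w18;python3 look.py top t18;python3 look.py scene s18; python3 - <<'E'
from h import *
import pickle
c,p,d=pickle.load(open("w18.pkl","rb"))
cv2.imwrite("pics/w18c.png",cv2.resize(p[55:115,250:325],None,fx=10,fy=10,interpolation=cv2.INTER_CUBIC)[:,:,::-1])
E
```

```text
t: 26.72
tcp_pos: [0.5928, 0.0774, 0.1995]
tool_rot: [-3.142, -0.003, -0.032]
force: [0.6, -0.0, -0.6]
grip_width: 0.0856
t: 26.98
tcp_pos: [0.5913, 0.0792, 0.1972]
tool_rot: [-3.141, 0.001, -0.033]
force: [-0.2, -0.5, -0.3]
grip_width: 0.0856
{'t': np.float64(26.975), 'tcp_pos': array([0.5913, 0.0792, 0.1972]), 'tool_rot': array([-3.1415e+00,  7.0000e-04, -3.3200e-02]), 'force': array([-0.2193, -0.4509, -0.335 ]), 'ft_torque': array([-0.004 ,  0.0347, -0.0321]), 'grip_width': np.float64(0.0856)}
{'t': np.float64(27.025), 'tcp_pos': array([0.5912, 0.0796, 0.1972]), 'tool_rot': array([-3.1415e+00,  8.0000e-04, -3.2500e-02]), 'force': array([ 0.158 , -0.0374,  0.2782]), 'ft_torque': array([0.0233, 0.0365, 0.0218]), 'grip_width': np.float64(0.0857)}
{'t': np.float64(27.075), 'tcp_pos': array([0.5912, 0.0797, 0.1972]), 'tool_rot': array([-3.1415e+00,  7.0000e-04, -3.2200e-02]), 'force': array([-1.0528,  0.0786,  0.1539]), 'ft_torque': array([0.0232, 0.0139, 0.0136]), 'grip_width': np.float64(0.0855)}
```

View pics/w18.png

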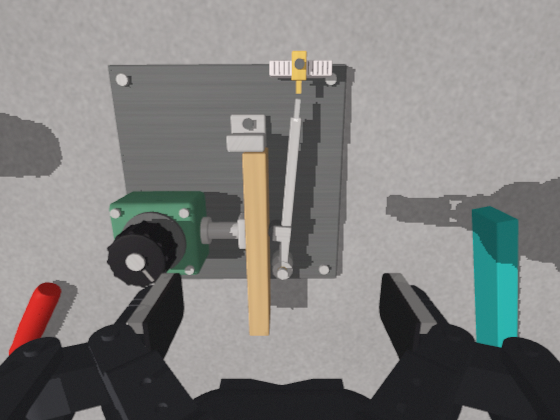

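View pics/w18c.png

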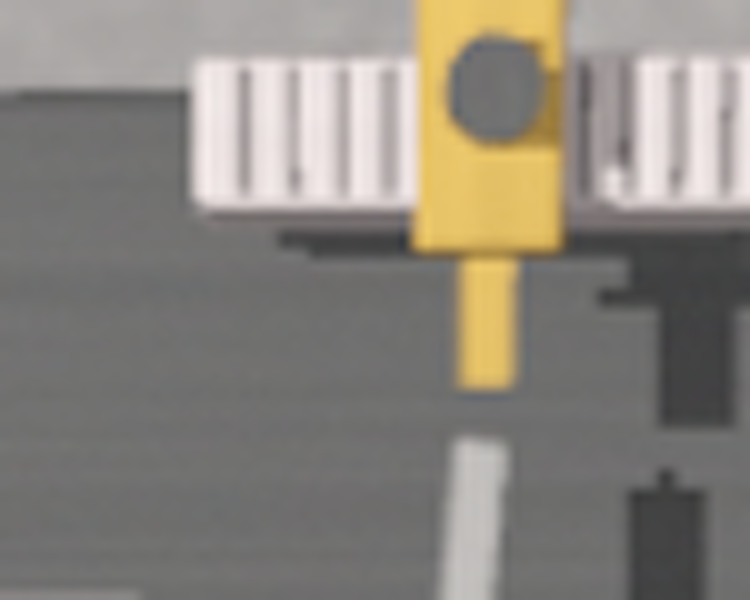

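View pics/s18.png

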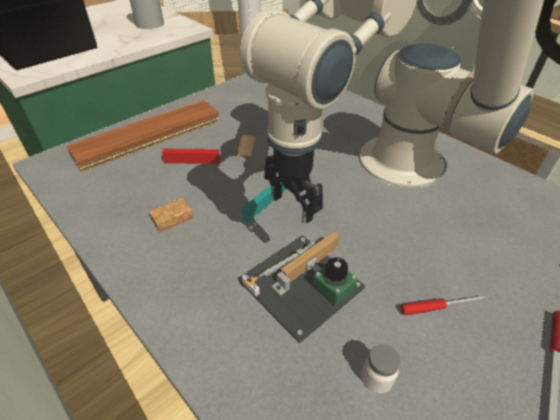

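```bash
python3 meas.py w18 55 250 10 482 440 487 388; python3 - <<'E'
from h import *
import pickle
c,p,d=pickle.load(open("w18.pkl","rb"))
O=np.array([.5543,.1104]);a=-.0246;R=np.array([[np.cos(a),np.sin(a)],[-np.sin(a),np.cos(a)]])
g=lambda x,y,z:(R@(ray(c,x,y,z)[:2]-O)*1000).round(1)
print("stop near",g(228,150.5,.05),g(265,150.5,.05),"tail",g(259.5,334.5,.057))
P=pts(c,d); print(P[200:320:30,258,2])
b=p[135:170,215:285]; cv2.imwrite("pics/w18d.png",cv2.resize(b,None,fx=10,fy=10,interpolation=cv2.INTER_CUBIC)[:,:,::-1])
E
```

```text
(482.0, 440.0) [119.2 -44.7]
(487.0, 388.0) [123.3 -45.1]
tip-idx [-4.1  0.4]
stop near [77.6 14.8] [ 77.3 -16.6] tail [-102.2   -7.5]
[0.0572512  0.05645058 0.05773056 0.0572716 ]
```

View pics/w18d.png

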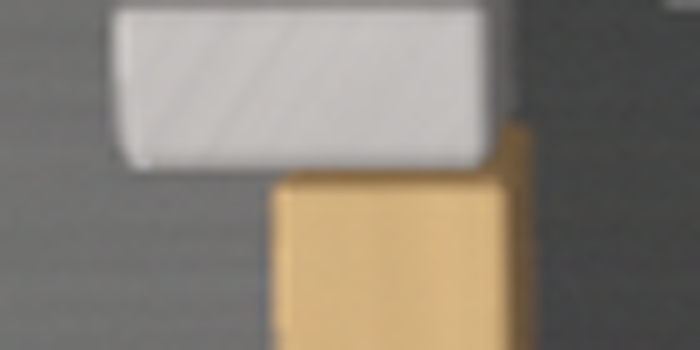

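```bash
python3 -c "
from workcell import job_done,state
print(state()['t'],state()['joint_velocities'].round(3));print(job_done())"
```

```text
27.125 [-0.001 -0.    -0.004 -0.001 -0.001 -0.001]
the job is handed in; nothing more can be done
None
```

The strip is clamped in the jig, home against the end stop, with the pointer in line with the index. I handed the job in at t = 27.1 s.

**What I did:** I took the beech strip 60 mm from its centre, stood it on edge between foot and roller, and slid it slowly to the stop. I pressed it there at about 12–14 N at the wrist for roughly a second. I then turned the knob clockwise about 2.4 rad in two grips, released it and backed off.

**Last checks:**
- **Pointer:** 0.4 mm short of the index (limit 2.5 mm), measured in the wrist camera view after letting go.
- **Strip home:** its near end measures at jig x = -102 mm, which puts its far end at about 77.8 mm. The stop face measures 77.5 mm, so the two agree within measuring error.
- **Strip position:** it lies parallel to the jig at y of about -7.5 mm, with its top 57 mm above the bench, so it stands on the plate. The gripper touches nothing.
- **Bystanders:** I saw none disturbed in the last scene picture.

**What disagreed:** early in the tightening, the scene camera put the pointer about 2 mm nearer the index than the wrist camera did. I went by the closer wrist view. The press force is the wrist reading, so with some friction on the plate the stop itself may have felt a few N less.

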